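# Balance the contactor rail and set its lifting saddle

## Robot

A 7-joint arm with a two-finger parallel gripper is mounted at the origin on the work surface. World frame = base frame: x ahead of the robot, y to its left, z up, the work surface at z = 0. Lengths are in m, angles in degrees, forces in N, time in s.
With the tool pointing down it reaches from about 0.425 to 0.925 m from the base axis. Payload 6.8 kg.
Tool frame: the origin (TCP) lies on the centre line of the jaws, within the pads' length; the fingertips stand 14 mm ahead of it and the grasp point (between the pads) lies 5 mm behind it; z points along the fingers, y is the line along which they close (so a half turn about z gives the same grasp; the last joint's range is limited). The gripper opens to 85 mm and grips with 20 to 120 N. Pads are 22 mm wide; open, the fingers measure 114 mm over their backs; the gripper's body (76 mm by 85 mm) begins 54 mm behind the grasp point. The pads swing forward as they close: fully open they stand 13 mm farther back than shut.
Start: joints at [59.009, 27.33, 1.283, 89.118, -0.659, 63.558, -4.761], TCP at [0.283, -0.613, 0.214] pointing down, gripper open.
Joint ranges: [-169.35, 169.35], [-19.33, 120.38], [-80.79, 83.38], [13.8, 139.57], [-78.32, 258.32], [9.67, 109.79], [-169.56, 169.56]. Speed limits (degrees/s): [136.94, 136.94, 180, 180, 180, 180, 180].

## Interface

Orientations are given as [roll, pitch, yaw] about the fixed x, y, z axes, in that order (R = Rz(yaw) Ry(pitch) Rx(roll)).
In Python, from cell import * gives the robot as it stands.
- The arm moves only by the tool step_arm, never from a script. Its argument "increments" is one flat list of numbers, 7 for each row, row after row: the turn, a rotation vector about the tool's x, y, z normalised to -1 to 1, where 1 is 90 degrees, then the shift along the tool's x, y, z normalised to -1 to 1, where 1 is 500 mm, then the closure, from 0 (fully open) to 1 (shut). In form: [wx, wy, wz, x, y, z, claw, wx, wy, wz, x, y, z, claw, ...]. A call has exactly 5 rows; each row shifts and turns the commanded pose from where the row before left it, along the tool's axes as they then stand; what a row does not reach is not made up. A row lasts 1/12 s, in which the tool goes at most 41.7 mm and 7.16 degrees, less where a joint would pass 70% of its speed; a pose out of reach is approached as far as the arm can. A call with a number of a shift or a turn outside -1 to 1 is refused whole. A call with a gripper value outside its range is refused whole. The fingers move at their own pace and stop on an object; "grip_force" is the grip in N (left out, the last holds). Time passes only in rows, so rows that do not move let the fingers close, or fill a call up. It gives the time, the measured TCP pose, the force, the opening and the grip force at its end, in the units of the state.
- get_state(): the state, without advancing time (a new reading comes with each control period).
- grab_frame(name): name is "side" or "top"; returns the picture (384x512x3 uint8, red, green, blue); there is no depth.
- camera_model(name): a dict with "mtx" (3x3 intrinsics, pixels), "dist_coeffs" ([k1, k2, p1, p2, k3] as OpenCV has them; the pictures are not rectified), "R" (3x3) and "t" (3): a world point X has camera coordinates R X + t. Camera axes: x right, y down, z forward; pixel columns grow to the right and rows downward; lengths in m; the calibration is good to about 2 mm. A picture is of the moment at which its call begins. camera_model takes no time and is no camera call.
- finish_job(): hands the job in; it is judged then, once.
Trained networks look in the newest picture that a camera, given by its name, has taken for a name from the list of things; names that differ only in an ending like _2 or _b are one class to them, and where a whole thing is asked for, a point or a joint stands for the part that bears it (a point fixed in the world has none). Each returns a list of dicts, best first, with "score" (0 to 1); they miss things now and then, are a little off and sometimes report something else, mostly with a low value. They report only what shows in the picture. A call takes as long as a camera call.
- search_frame(target, camera): "point" ([x, y, z] in m, in the coordinates of the camera as it stood for that picture, good to about 4 mm: the middle of the surface that is visible of it).
The state is a dict: "time_s": time; "joint_pos": joint angles; "joint_vel": joint speeds; "joint_efforts": joint torques, N m; "ee_pos": TCP position; "tool_rot": TCP orientation; "force": force on the tool from outside, world axes, zero at the start; "moment": the same for the moment, N m; "finger_gap": opening from 0.0 (shut) to 1.0 (fully open); "finger_force": force on a finger pad.
Only numpy, scipy, OpenCV 4.12 (cv2) and the standard library are available. Lean on these libraries where they do the work, as an engineer would, in place of code of your own. Each camera call takes 0.05 s, during which the arm holds its last target. There are 200 camera calls.

## Task

This mounting rail carries two contactors that look alike, but one is an empty case, so it does not balance at its middle, and it must hang level from a single lifting saddle. Lay the rail crosswise over the crest of the T-bar so that it stays level by itself when let go. Then set the lifting saddle astride the rail, centred right above the crest, and leave it all balanced, without disturbing the button box, limit switch or screwdriver.

Things in the scene. Friction and masses are not known exactly. Their poses are not given: they have to be found in the camera images.
- fulcrum: Fixed upturned steel T-bar: base flange 120 x 80 mm, 8 mm thick, and an upright web 16 mm thick, 120 mm long, whose flat crest, 16 mm wide, is 45 mm above the table. Origin: centre of the underside, on the table, below the crest's centre. x axis: along the crest; y axis: level, across the crest (the balanced rail lies along it, either way round); z up.
- rail_mid (a point): Loose aluminium rail 200 mm long, 30 wide, 20 high, 100 g. At each end a contactor: box 36 mm long, 46 wide, 40 high, centred 82 mm from the middle, underside flush. They look alike; a full one weighs 130 to 250 g, an empty one 45 to 75 g. Point: mid-length, mid-width, 10 mm above the underside. x: along the rail, y: across, z up. Balances 14 to 43 mm from the middle, to one side.
- saddle_grip (a point): Loose steel saddle, 70 g, an inverted U 30 mm long (x, along its channel), 46 mm wide; legs 12 mm deep, 38 mm apart inside (y); 5 mm top plate; on it an upright eye plate 30 mm long (x), 12 mm thick (y), 45 mm tall; 62 mm high in all. The point: centre line of the eye plate, 40 mm above the feet, 22 mm below the top. Seated on the rail it is 38 mm above rail_mid's height.
- button_box: Bystander: white push-button box 70 x 60 x 45 mm with a black mushroom button, 67 mm high in all; origin at the centre of its underside.
- limit_switch: Bystander: grey limit switch 80 x 35 mm with a roller arm on top, 47 mm high; origin at the centre of its underside.
- screwdriver: Bystander: black-handled screwdriver 200 mm long, lying along its x axis; origin under its middle.

How it is judged:
By the outcome, as a careful person would: the job done as asked, in the order asked, and still so for the second after the job is handed in, with the robot touching nothing.
It also fails if it takes over 72 s, if anything falls off the work surface, if the arm or the gripper's body presses on something with over 40 N, if the wrist force passes 120 N, or if a joint passes its speed limit or range.

## Working session

There is one attempt and no reset: what is moved stays moved. The work goes in short steps, Python scripts to look and compute and a tool call to move; the robot and the scene stay as the last step left them, time stands still between calls to the robot, and variables do not carry over. Pictures are saved under pics/ and viewed, at most 10 in all, crops included, and the job is handed in when it is done.

Besides the shell and the picture viewer there is one more tool, called after ">>>" as name(argument=value, ...) on one line, values as JSON. step_arm: Moves the arm, as the interface text tells. Scaled input: -1 to 1 covers 500 mm each way for a shift and 90 degrees each way for a turn. Its arguments: {"type":"object","properties":{"increments":{"type":"array","items":{"type":"number"}},"grip_force":{"type":"number"}},"required":["increments"]}

```bash
mkdir -p pics; ls; python3 - <<'E'
from cell import *
import cv2,numpy as np
np.set_printoptions(precision=4,suppress=True)
s=get_state();print({k:np.round(s[k],3) for k in s})
for n in("side","top"):
    im=grab_frame(n);cv2.imwrite(f"pics/{n}0.png",cv2.resize(im[:,:,::-1],(800,600),interpolation=cv2.INTER_CUBIC))
    c=camera_model(n);R=np.array(c["R"]);t=np.array(c["t"]);print(n,c["mtx"],c["dist_coeffs"],"cam at",-R.T@t,"dir",R[2])
    for k in("fulcrum","rail_mid","saddle_grip","button_box","limit_switch","screwdriver"):
        for d in search_frame(k,n)[:2]: print(k,round(d["score"],2),R.T@(np.array(d["point"])-t))
E
```

```text
pics
{'time_s': np.float64(0.0), 'joint_pos': array([59.009, 27.375,  1.282, 89.178, -0.659, 63.561, -4.763]), 'joint_vel': array([-0.024, -0.055,  0.015,  0.033, -0.062,  0.072,  0.007]), 'joint_efforts': array([  0.   , -59.645,   1.608, -28.12 ,   0.012,   0.009,   0.   ]), 'ee_pos': array([ 0.283, -0.612,  0.213]), 'tool_rot': array([-179.894,    0.008,   24.796]), 'force': array([-0.37 ,  0.143, -0.39 ]), 'moment': array([-0.03 , -0.016,  0.013]), 'finger_force': np.float64(0.0), 'finger_gap': np.float64(0.999)}
side [[413.4619   0.     256.4839]
 [  0.     413.4619 190.711 ]
 [  0.       0.       1.    ]] [-0.0271  0.      0.      0.      0.    ] cam at [ 0.4414 -0.7037  0.5099] dir [ 0.2152  0.8379 -0.5017]
fulcrum 0.96 [ 0.5549 -0.0227  0.0143]
rail_mid 0.85 [ 0.4812 -0.3136  0.0193]
rail_mid 0.49 [ 0.7522 -0.06    0.0187]
saddle_grip 0.56 [0.4844 0.3072 0.0227]
button_box 0.72 [0.7432 0.1658 0.0365]
limit_switch 0.64 [ 0.7306 -0.1778  0.0296]
screwdriver 0.79 [ 0.7534 -0.0594  0.0222]
top [[459.9934   0.     257.8087]
 [  0.     459.9934 188.6046]
 [  0.       0.       1.    ]] [-0.1853  0.      0.      0.      0.    ] cam at [ 0.3819 -0.0024  1.0442] dir [ 0.2362  0.0152 -0.9716]
rail_mid 0.87 [ 0.4888 -0.2943  0.0214]
rail_mid 0.31 [ 0.7566 -0.0341  0.0221]
saddle_grip 0.65 [0.4856 0.3123 0.0186]
button_box 0.75 [0.7415 0.1843 0.0432]
limit_switch 0.94 [ 0.7268 -0.1636  0.0333]
screwdriver 0.9 [ 0.7544 -0.0351  0.0248]
```

View pics/top0.png

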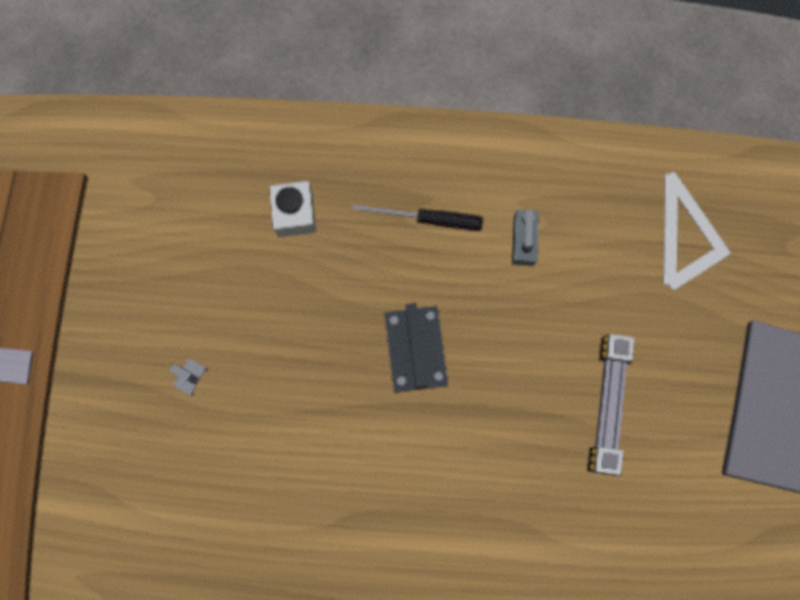

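View pics/side0.png

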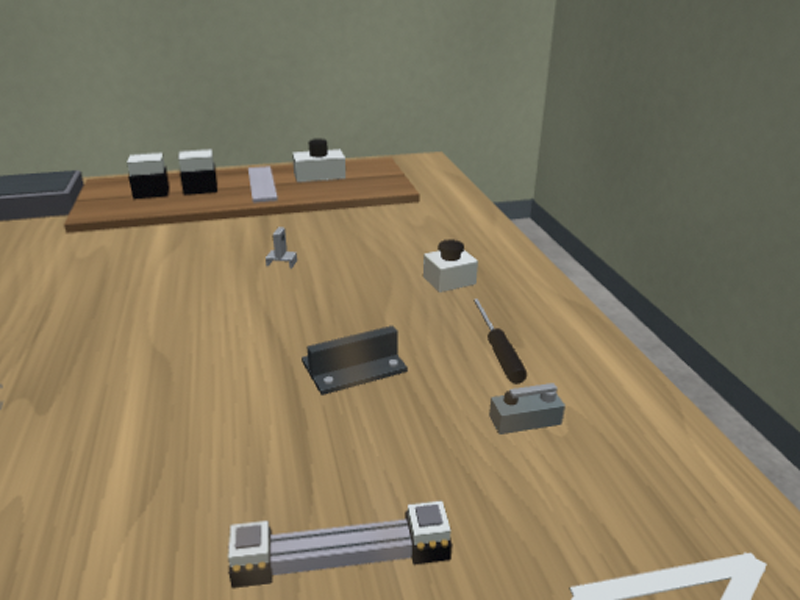

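```bash
cat > h.py <<'E'
from cell import *
import cv2,numpy as np
np.set_printoptions(precision=4,suppress=True)
C={n:{k:np.array(v,float) for k,v in camera_model(n).items() if k in("mtx","dist_coeffs","R","t")} for n in("side","top")}
def proj(n,X):
    c=C[n];return cv2.projectPoints(np.array(X,float).reshape(-1,1,3),cv2.Rodrigues(c["R"])[0],c["t"],c["mtx"],c["dist_coeffs"])[0][:,0]
def ray(n,p):
    c=C[n];q=cv2.undistortPoints(np.array(p,float).reshape(-1,1,2),c["mtx"],c["dist_coeffs"])[0,0]
    return -c["R"].T@c["t"],c["R"].T@np.r_[q,1]
def onz(n,p,z):
    o,d=ray(n,p);return o+d*(z-o[2])/d[2]
def tri(a,b):
    o1,d1=ray("top",a);o2,d2=ray("side",b)
    s=np.linalg.lstsq(np.c_[d1,-d2],o2-o1,rcond=None)[0]
    p,q=o1+s[0]*d1,o2+s[1]*d2;return (p+q)/2,np.linalg.norm(p-q)
def tile(im,x0,y0,x1,y1,k):
    c=cv2.resize(im[y0:y1,x0:x1,::-1],None,fx=k,fy=k,interpolation=cv2.INTER_CUBIC)
    for x in range((x0+9)//10*10,x1,10):
        cv2.line(c,((x-x0)*k,0),((x-x0)*k,6),(0,0,255),1);cv2.putText(c,str(x),((x-x0)*k-8,16),0,.3,(255,255,255),1)
    for y in range((y0+9)//10*10,y1,10):
        cv2.line(c,(0,(y-y0)*k),(6,(y-y0)*k),(0,0,255),1);cv2.putText(c,str(y),(8,(y-y0)*k+4),0,.3,(255,255,255),1)
    return c
def comp(path,items,W=800,H=600):
    out=np.zeros((H,W,3),np.uint8)
    for (im,box,k,(ox,oy)) in items:
        c=tile(im,*box,k);h,w=c.shape[:2];h=min(h,H-oy);w=min(w,W-ox);out[oy:oy+h,ox:ox+w]=c[:h,:w]
    cv2.imwrite(path,out)
E
python3 - <<'E'
from h import *
t=grab_frame("top");s=grab_frame("side")
np.savez("im0.npz",t=t,s=s)
comp("pics/a.png",[(t,(372,208,412,308),6,(0,0)),(s,(140,315,295,380),3,(250,0)),(t,(240,188,292,256),5,(250,200)),(s,(188,205,266,254),3,(520,200)),(t,(105,226,137,256),5,(520,350)),(s,(166,142,194,174),5,(660,440))])
E
```

```text
(no output)
```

View pics/a.png

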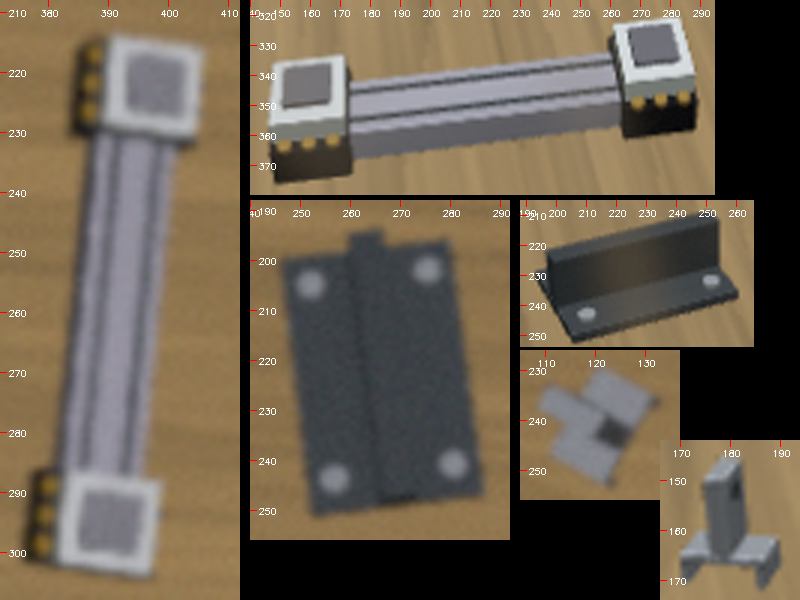

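```bash
cat > fit.py <<'E'
from h import *
from scipy.optimize import least_squares
def fit(obs,x0):
    # obs: (cam, local xyz, px); params x,y,z,yaw(deg)
    def res(p):
        a=np.radians(p[3]);R=np.array([[np.cos(a),-np.sin(a),0],[np.sin(a),np.cos(a),0],[0,0,1]])
        return np.concatenate([proj(n,R@np.array(l)+p[:3])[0]-np.array(q) for n,l,q in obs])
    r=least_squares(res,x0,x_scale=[.01,.01,.01,1],loss="soft_l1");return r.x,res(r.x).reshape(-1,2)
E
python3 - <<'E'
from fit import *
o=[]
def add(n,L,P):
    for l,p in zip(L,P): o.append((n,l,p))
def box(cx):return [(cx+.018,.023,.03),(cx+.018,-.023,.03),(cx-.018,-.023,.03),(cx-.018,.023,.03)]
add("top",box(.082),[(389.8,213.8),(406.2,215.5),(404.5,231),(388.7,229.3)])
add("side",box(.082),[(284.3,320.7),(288.3,345.7),(264,348.3),(261,325)])
add("top",box(-.082),[(382.5,287.7),(399,288.5),(397.8,304.2),(381.5,301.8)])
add("side",box(-.082),[(172,333.3),(174,360.7),(146.7,361.7),(149.3,338.3)])
for w in("both","top","side"):
    p,r=fit([q for q in o if w in("both",q[0])],[.48,-.3,.01,0]);print("rail",w,p,np.abs(r).mean())
o=[]
fl=[(.06,.04,.008),(.06,-.04,.008),(-.06,-.04,.008),(-.06,.04,.008)]
add("top",fl,[(246.2,200),(279.4,196),(286.6,246.8),(252.6,251)])
add("top",[(.06,.008,.045),(.06,-.008,.045)],[(259.6,195),(266.4,194)])
add("side",[(-.06,-.04,.008),(.06,-.04,.008),(.06,-.008,.045),(-.06,-.008,.045),(.06,-.008,.008),(-.06,-.008,.008)],[(206.3,250),(260.7,235),(254,211.7),(198,224.3),(254,230),(199,240)])
for w in("both","top","side"):
    p,r=fit([q for q in o if w in("both",q[0])],[.5,0,.0,0]);print("fulc",w,p,np.abs(r).mean())
    if w=="both":print(r)
z=np.load("im0.npz")
comp("pics/b.png",[(z["t"],(105,226,138,257),12,(0,0)),(z["s"],(166,142,196,174),12,(420,0))])
E
```

```text
rail both [ 0.4902 -0.301  -0.0035 -5.0928] 1.149680116219212
rail top [ 0.4893 -0.3026 -0.0049 -4.1506] 1.137419500552408
rail side [ 0.491  -0.2967 -0.0085 -5.3064] 0.8897911694069425
fulc both [ 0.5547 -0.0106 -0.0022 10.7988] 0.5712842367920352
[[-0.4791 -0.2781]
 [ 0.6396 -0.3605]
 [ 0.3881  0.1704]
 [-0.7329  0.2805]
 [-0.0613 -0.5   ]
 [ 0.2445 -0.3435]
 [-1.6478 -0.1632]
 [-0.3992 -0.2085]
 [-0.11    0.2164]
 [ 0.3274  1.3142]
 [-0.1916 -3.3966]
 [ 0.4948  0.7625]]
fulc top [ 0.5574 -0.0108 -0.0187 11.0919] 0.169370824986918
fulc side [ 0.5548 -0.0124 -0.0006  9.9157] 0.7225660252649581
```

View pics/b.png

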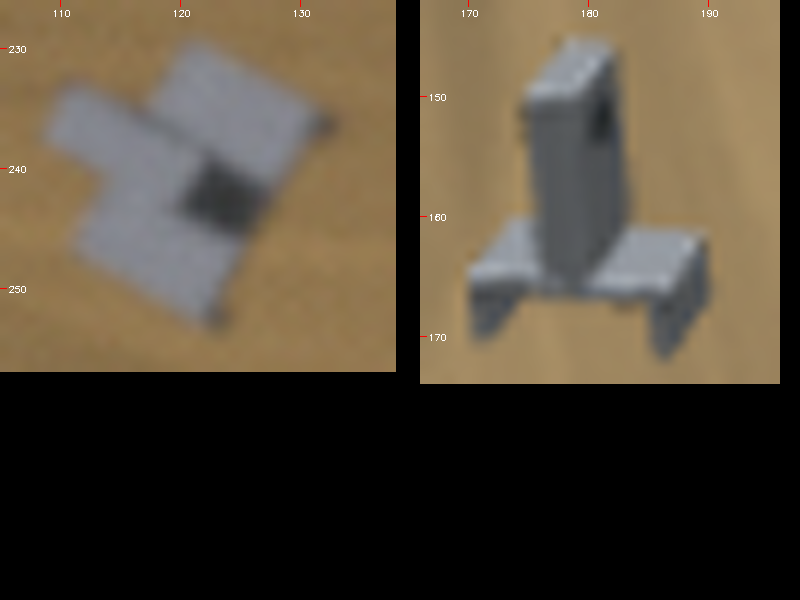

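```bash
python3 - <<'E'
from fit import *
def P(p,r,t):print(t,p,"err px",np.abs(r).mean())
T=[(389.8,213.8),(406.2,215.5),(404.5,231),(388.7,229.3),(382.5,287.7),(399,288.5),(397.8,304.2),(381.5,301.8)]
S=[(284.3,320.7),(288.3,345.7),(264,348.3),(261,325),(172,333.3),(174,360.7),(146.7,361.7),(149.3,338.3)]
for h in(.017,.019,.021,.023):
    c=[(s*.082+a*.018,b*h,.03) for s in(1,-1) for a,b in((1,1),(1,-1),(-1,-1),(-1,1))]
    o=[("top",l,p) for l,p in zip(c,T)]+[("side",l,p) for l,p in zip(c,S)]
    o+=[("side",(x,-.023,-.01),p) for x,p in((-.1,(148.7,375.7)),(-.064,(174,372.7)),(.1,(288.3,358.3)),(.064,(265,361)))]
    o+=[("top",(x,.023,-.01),p) for x,p in((-.1,(376.5,300.8)),(-.064,(378,286.3)),(.064,(384,230)),(.1,(385.8,214.3)))]
    for w in("both","top","side"): P(*fit([q for q in o if w in("both",q[0])],[.48,-.3,.01,0]),f"rail {h} {w}")
o=[]
def add(n,L,Q):
    for l,p in zip(L,Q): o.append((n,l,p))
add("top",[(.06,.04,.008),(.06,-.04,.008),(-.06,-.04,.008),(-.06,.04,.008)],[(246.2,200),(279.4,196),(286.6,246.8),(252.6,251)])
add("top",[(.06,.008,.045),(.06,-.008,.045)],[(259.6,195),(266.4,194)])
add("side",[(-.06,-.04,.008),(.06,-.04,.008),(.06,-.008,.045),(.06,-.008,.008),(-.06,-.008,.008)],[(206.3,250),(260.7,235),(254,211.7),(254,230),(199,240)])
for w in("both","top","side"): P(*fit([q for q in o if w in("both",q[0])],[.5,0,.0,0]),"fulc "+w)
o=[]
q=[(1,-1),(-1,-1),(-1,1),(1,1)]
pl=[(a*.015,b*.023,.017) for a,b in q];ey=[(a*.015,b*.006,.062) for a,b in q]
add("top",pl,[(121.7,229.2),(132.3,235.3),(122.9,252.7),(111.3,246.3)])
add("top",ey,[(111.3,232.8),(122,239.3),(120,243),(108.5,237.7)])
add("side",pl[:3],[(190,161.3),(186.7,166),(170.2,164.3)])
add("side",ey,[(182.5,146),(179.3,150.1),(174.8,149.9),(178.7,145.2)])
add("side",[(-.015,.023,0),(-.015,-.023,0)],[(170.3,170.3),(186,172)])
for w in("both","top","side"): P(*fit([q for q in o if w in("both",q[0])],[.48,.31,0,60]),"saddle "+w)
E
```

```text
rail 0.017 both [ 0.4899 -0.3016  0.0024 -5.0179] err px 1.4916146758988027
rail 0.017 top [ 0.4888 -0.3006  0.0066 -5.0557] err px 0.8245325992547841
rail 0.017 side [ 0.491  -0.2972 -0.0024 -5.2108] err px 2.045048575672181
rail 0.019 both [ 0.4899 -0.3017  0.0005 -4.9859] err px 1.3561525533439376
rail 0.019 top [ 0.4892 -0.3011  0.0032 -4.9082] err px 0.7477165720670556
rail 0.019 side [ 0.4909 -0.2976 -0.004  -5.3276] err px 1.886478705118152
rail 0.021 both [ 0.4899 -0.3023  0.0001 -5.2021] err px 1.3613989545540435
rail 0.021 top [ 0.4895 -0.3025  0.0005 -4.8735] err px 0.8851694765123383
rail 0.021 side [ 0.4908 -0.2976 -0.0054 -5.5142] err px 1.730680105007007
rail 0.023 both [ 0.4899 -0.3029  0.0008 -5.4138] err px 1.4901442675333445
rail 0.023 top [ 0.4897 -0.3038 -0.0001 -4.9024] err px 1.1024695397544637
rail 0.023 side [ 0.4909 -0.2964 -0.0068 -5.6595] err px 1.646119491595608
fulc both [ 0.5548 -0.0106 -0.0029 11.0214] err px 0.5338441217313242
fulc top [ 0.5574 -0.0108 -0.0187 11.0919] err px 0.169370824986918
fulc side [ 0.5559 -0.008  -0.0046 10.6218] err px 0.7300807822097994
saddle both [ 0.4893  0.316  -0.0027 66.2302] err px 0.3314740495942968
saddle top [ 0.4893  0.3174 -0.0073 66.481 ] err px 0.32820259508905547
saddle side [ 0.4905  0.3266 -0.0076 64.8119] err px 0.23339281311416155
```

```bash
cat >> h.py <<'E'
from scipy.spatial.transform import Rotation as Ro
def plan(p,yaw,n):
    "turn first at current pose (per row of n), then shift in the turned tool's axes (per row of n)"
    s=get_state();R0=Ro.from_euler("xyz",s["tool_rot"],degrees=True);R1=Ro.from_euler("xyz",[180,0,yaw],degrees=True)
    w=(R0.inv()*R1).as_rotvec(degrees=True);d=R1.inv().apply(np.array(p)-s["ee_pos"])
    print("t",s["time_s"],"pos",s["ee_pos"],s["tool_rot"],"gap",s["finger_gap"],"F",s["force"],"M",s["moment"],s["finger_force"])
    print("turn/row",w/90/n,"shift/row",d/.5/n,"mm",d*1e3)
E
python3 -c "
from h import *
plan((.49,-.3,.1),-5.1,15)"
```

```text
t 0.8 pos [ 0.2831 -0.6128  0.2138] [179.9983  -0.0001  24.7981] gap 0.9987077533226267 F [ 0.0657 -0.5371 -0.178 ] M [-0.0193 -0.0486  0.0405] 0.0
turn/row [ 0.     -0.      0.0221] shift/row [ 0.0238 -0.044   0.0152] mm [ 178.2607 -329.9181  113.813 ]
```

>>> step_arm(increments=[0, 0, 0.0665, 0, 0, 0, 0, 0, 0, 0.0665, 0, 0, 0, 0, 0, 0, 0.0665, 0, 0, 0, 0, 0, 0, 0.0665, 0, 0, 0, 0, 0, 0, 0.0665, 0, 0, 0, 0])

```text
time_s: 1.22
ee_pos: [0.2831, -0.6128, 0.2138]
tool_rot: [180.0, -0.0, -5.4]
force: [-0.0, 0.7, 0.2]
finger_gap: 0.999
finger_force: 0.0
```

>>> step_arm(increments=[0, 0, 0, 0.0238, -0.044, 0.0152, 0, 0, 0, 0, 0.0238, -0.044, 0.0152, 0, 0, 0, 0, 0.0238, -0.044, 0.0152, 0, 0, 0, 0, 0.0238, -0.044, 0.0152, 0, 0, 0, 0, 0.0238, -0.044, 0.0152, 0])

```text
time_s: 1.63
ee_pos: [0.3528, -0.5075, 0.1756]
tool_rot: [180.0, -0.0, -5.1]
force: [0.3, -0.3, 0.1]
finger_gap: 1.0
finger_force: 0.0
```

>>> step_arm(increments=[0, 0, 0, 0.0238, -0.044, 0.0152, 0, 0, 0, 0, 0.0238, -0.044, 0.0152, 0, 0, 0, 0, 0.0238, -0.044, 0.0152, 0, 0, 0, 0, 0.0238, -0.044, 0.0152, 0, 0, 0, 0, 0.0238, -0.044, 0.0152, 0])

```text
time_s: 2.05
ee_pos: [0.4219, -0.4033, 0.1376]
tool_rot: [180.0, -0.0, -5.1]
force: [-0.8, -0.1, -0.3]
finger_gap: 1.001
finger_force: 0.0
```

>>> step_arm(increments=[0, 0, 0, 0.0238, -0.044, 0.0152, 0, 0, 0, 0, 0.0238, -0.044, 0.0152, 0, 0, 0, 0, 0.0238, -0.044, 0.0152, 0, 0, 0, 0, 0.0238, -0.044, 0.0152, 0, 0, 0, 0, 0.0238, -0.044, 0.0152, 0])

```text
time_s: 2.47
ee_pos: [0.4912, -0.2991, 0.0997]
tool_rot: [180.0, -0.0, -5.1]
force: [0.5, 0.2, -0.6]
finger_gap: 0.999
finger_force: 0.0
```

```bash
python3 -c "
from h import *
plan((.49,-.3,.017),-5.1,5)
t=grab_frame('top');s=grab_frame('side')
comp('pics/c.png',[(t,(350,190,430,320),4,(0,0)),(s,(130,260,310,384),2,(330,0))])"
```

```text
t 2.4667 pos [ 0.4912 -0.2991  0.0997] [179.9913  -0.0306  -5.1328] gap 0.9990475824583428 F [ 0.468   0.1818 -0.5814] M [-0.0193 -0.0803 -0.0456] 0.0
turn/row [ 0.     -0.0001 -0.0001] shift/row [-0.0004  0.0004  0.0331] mm [-1.0686  1.0273 82.6721]
```

View pics/c.png

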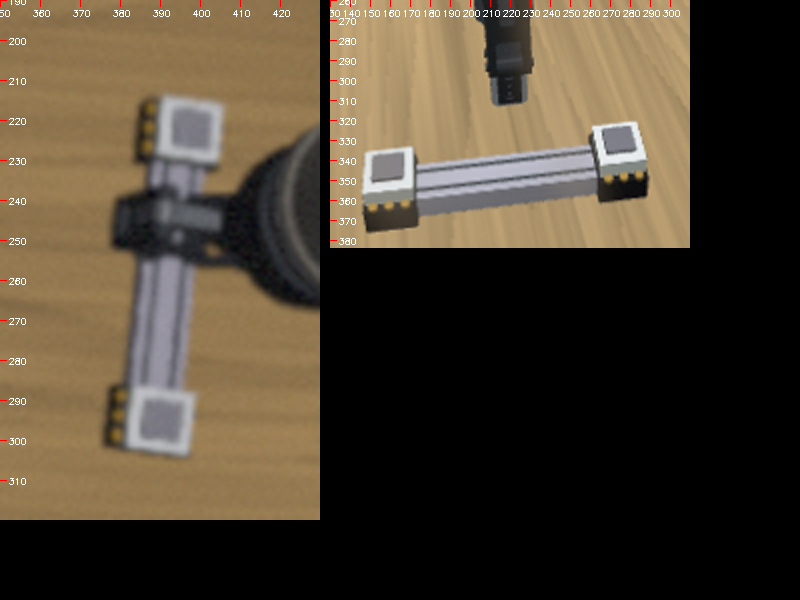

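>>> step_arm(increments=[0, 0, 0, -0.0004, 0.0004, 0.033, 0, 0, 0, 0, -0.0004, 0.0004, 0.033, 0, 0, 0, 0, -0.0004, 0.0004, 0.033, 0, 0, 0, 0, -0.0004, 0.0004, 0.033, 0, 0, 0, 0, 0, 0, 0.033, 0])

```text
time_s: 2.98
ee_pos: [0.4894, -0.3017, 0.0169]
tool_rot: [180.0, -0.0, -5.2]
force: [0.0, -0.4, -0.0]
finger_gap: 0.999
finger_force: 0.0
```

>>> step_arm(increments=[0, 0, 0, 0, 0, 0, 1, 0, 0, 0, 0, 0, 0, 1, 0, 0, 0, 0, 0, 0, 1, 0, 0, 0, 0, 0, 0, 1, 0, 0, 0, 0, 0, 0, 1], grip_force=60)

```text
time_s: 3.4
ee_pos: [0.4902, -0.3013, 0.0185]
tool_rot: [180.0, -0.1, -5.1]
force: [0.8, 0.1, 0.9]
finger_gap: 0.303
finger_force: 0.0
```

>>> step_arm(increments=[0, 0, 0, 0, 0, 0, 1, 0, 0, 0, 0, 0, 0, 1, 0, 0, 0, 0, 0, 0, 1, 0, 0, 0, 0, 0, 0, 1, 0, 0, 0, 0, 0, 0, 1])

```text
time_s: 3.82
ee_pos: [0.4896, -0.3007, 0.0174]
tool_rot: [-180.0, -0.0, -5.1]
force: [-0.7, 0.8, -0.7]
finger_gap: -0.001
finger_force: 0.0
```

```bash
python3 -c "
from h import *
t=grab_frame('top');s=grab_frame('side')
comp('pics/d.png',[(t,(350,190,430,320),4,(0,0)),(s,(130,260,310,384),2,(330,0))])"
```

```text
(no output)
```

View pics/d.png

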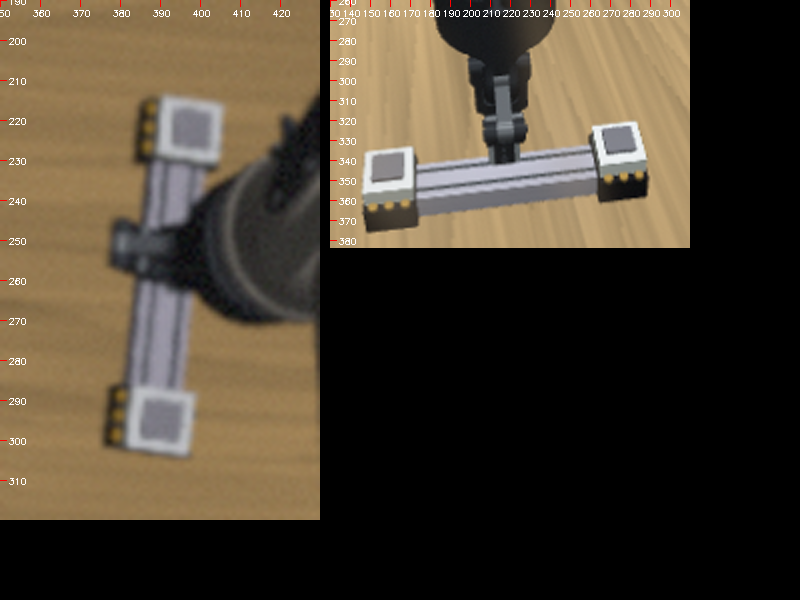

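```bash
python3 -c "
from h import *
s=get_state();p=s['ee_pos'];print(s['joint_pos'],p,s['force'],s['tool_rot'])
for n in C: print(n,'tip',proj(n,p-[0,0,.014]),'tcp',proj(n,p),'tcp+60',proj(n,p+[0,0,.06]),'rail ends at y-.3',proj(n,[(.39,-.291,.02),(.59,-.309,.02),(.489,-.3,.02)]).ravel())
for a,b,t in (((391.5,222),(274.5,334),'far cap c'),((390,296),(161,348),'near cap c')): print(t,tri(a,b))
t=grab_frame('top');s=grab_frame('side')
comp('pics/e.png',[(t,(365,225,415,275),8,(0,0)),(s,(185,300,245,380),7,(400,0))])"
```

```text
[ 24.4229  32.6585   1.1967 111.2462  -1.0973  36.1082 -68.8113] [ 0.4895 -0.3008  0.0173] [ 0.2113  0.457  -0.1066] [-179.9984    0.0018   -5.1284]
side tip [[218.3906 351.9891]] tcp [[218.0044 345.5659]] tcp+60 [[216.2442 316.1541]] rail ends at y-.3 [147.1287 352.2823 286.1763 335.5024 217.48   343.9609]
top tip [[390.5741 259.1264]] tcp [[392.301  258.5761]] tcp+60 [[400.2273 256.0407]] rail ends at y-.3 [387.4904 302.8192 396.4838 215.006  392.3143 258.6844]
far cap c (array([ 0.5745, -0.2986,  0.0155]), np.float64(0.0014071363181996429))
near cap c (array([ 0.4075, -0.2942,  0.0269]), np.float64(0.004766975126158018))
```

View pics/e.png

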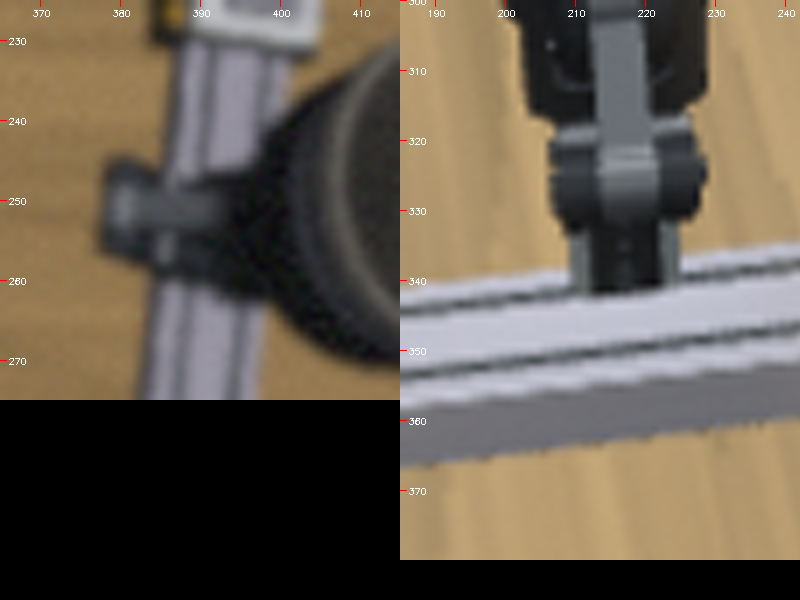

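>>> step_arm(increments=[0, 0, 0, 0, 0, 0.002, 1, 0, 0, 0, 0, 0, 0, 1, 0, 0, 0, 0, 0, 0.002, 1, 0, 0, 0, 0, 0, 0, 1, 0, 0, 0, 0, 0, 0, 1])

```text
time_s: 4.43
ee_pos: [0.4895, -0.3008, 0.0152]
tool_rot: [-180.0, 0.0, -5.1]
force: [-0.0, -0.6, -0.9]
finger_gap: 0.005
finger_force: 0.0
```

```bash
python3 -c "
from h import *
for i in range(3):
    grab_frame('top');s=get_state();print(s['ee_pos'],s['force'],s['joint_efforts'])"
```

```text
[ 0.4895 -0.3007  0.0152] [-0.1655  0.0616  0.1371] [ -0.0005 -55.5689   1.8416 -18.3989   0.0078   0.0015  -0.    ]
[ 0.4896 -0.3008  0.0153] [ 0.5749 -0.6428 -0.1038] [ -0.0024 -55.5759   1.8412 -18.4049   0.0079   0.0023  -0.    ]
[ 0.4896 -0.3008  0.0153] [-0.1332  0.1398 -0.0903] [ -0.0001 -55.5847   1.8432 -18.4123   0.008    0.002   -0.    ]
```

>>> step_arm(increments=[0, 0, 0, 0, 0, 0.002, 1, 0, 0, 0, 0, 0, 0.002, 1, 0, 0, 0, 0, 0, 0.002, 1, 0, 0, 0, 0, 0, 0, 1, 0, 0, 0, 0, 0, 0, 1])

```text
time_s: 5.0
ee_pos: [0.4894, -0.3008, 0.0122]
tool_rot: [-180.0, 0.0, -5.1]
force: [0.3, -0.1, -0.1]
finger_gap: -0.003
finger_force: 0.0
```

```bash
python3 -c "
from h import *
s=get_state();print(s['ee_pos'],s['force'],s['joint_efforts'])
c=np.array
f=grab_frame('side')[:,:,::-1]; g=cv2.resize(f[320:370,195:240],None,fx=9,fy=9,interpolation=cv2.INTER_CUBIC);cv2.imwrite('pics/f.png',g)
# brightness along column profile of finger (cols 214-221)
gray=cv2.cvtColor(f,cv2.COLOR_BGR2GRAY);print(gray[330:366,212:224:2].T)"
```

```text
[ 0.4894 -0.3008  0.0122] [ 0.3112 -0.0769 -0.0836] [ -0.003  -55.6798   1.8483 -18.2402   0.0077  -0.003    0.0001]
[[ 48  39  32  26  23  29  39  49  50  52  59  59  58  63  88 154 195 195
  198 158  78 148 191 191 161 122 114 111 111 111 111 111 109 126 159 169]
 [ 82  66  51  40  35  26  29  30  31  29  30  29  27  27  82 159 196 195
  185 138 109 164 191 191 153 111 113 111 110 110 110 110 108 142 162 166]
 [ 83  65  52  44  35  26  30  37  33  31  35  40  42  33 111 178 195 195
  175 117 106 162 190 196 158 106 112 110 110 110 110 109 119 147 156 156]
 [ 79  63  49  40  31  25  28  31  28  30  30  36  43  38 130 194 194 197
  166  98 123 172 191 187 151 113 111 110 110 111 109 108 125 149 158 157]
 [ 75  60  46  37  28  25  26  27  27  24  28  27  26  55 141 193 195 197
  161  78 145 190 190 161 120 112 110 109 111 111 109 108 118 148 158 158]
 [ 45  35  29  36  63  76  76  72  60  59  60  58  57  90 157 194 193 186
  141 107 162 190 191 155 108 112 110 109 110 110 108 118 148 158 158 158]]
```

>>> step_arm(increments=[0, 0, 0, 0, 0, 0.002, 1, 0, 0, 0, 0, 0, 0.002, 1, 0, 0, 0, 0, 0, 0, 1, 0, 0, 0, 0, 0, 0, 1, 0, 0, 0, 0, 0, 0, 1])

```text
time_s: 5.47
ee_pos: [0.4896, -0.3008, 0.0103]
tool_rot: [-180.0, -0.0, -5.1]
force: [0.2, 0.1, 0.3]
finger_gap: 0.003
finger_force: 0.0
```

```bash
python3 -c "
from h import *
s=get_state();print(s['ee_pos'],s['force'],s['joint_efforts'])"
```

```text
[ 0.4896 -0.3008  0.0103] [0.1534 0.1161 0.2895] [ -0.0013 -55.7909   1.857  -18.1573   0.0078   0.0023   0.    ]
```

>>> step_arm(increments=[0, 0, 0, 0, 0, 0.002, 1, 0, 0, 0, 0, 0, 0.002, 1, 0, 0, 0, 0, 0, 0, 1, 0, 0, 0, 0, 0, 0, 1, 0, 0, 0, 0, 0, 0, 1])

```text
time_s: 5.88
ee_pos: [0.4895, -0.3008, 0.0083]
tool_rot: [-180.0, -0.0, -5.1]
force: [1.0, 1.0, -1.1]
finger_gap: -0.001
finger_force: 0.0
```

```bash
python3 -c "
from h import *
s=get_state();print(s['ee_pos'],s['force'],s['joint_efforts'])
f=grab_frame('side');gray=cv2.cvtColor(f,cv2.COLOR_RGB2GRAY);print(gray[330:366,214:222:3].T)
comp('pics/g.png',[(f,(190,300,245,370),8,(0,0))],440,560)"
```

```text
[ 0.4895 -0.3008  0.0083] [ 0.9771  1.0366 -1.0684] [ -0.0027 -55.882    1.8625 -18.0595   0.0077   0.0024  -0.    ]
[[ 97 100  82  59  50  42  34  29  29  29  26  28  29  28  30  28  86 161
  186 139 110 164 190 191 152 111 113 111 111 111 110 109 109 144 162 165]
 [110 103  87  68  54  46  37  24  34  43  37  34  44  43  44  32 132 194
  167 102 120 171 190 192 156 111 112 110 110 109 109 108 124 148 156 155]
 [108 100  81  65  49  41  32  25  25  28  25  27  26  27  25  57 144 197
  161  77 144 189 190 161 120 112 110 109 110 110 109 108 117 148 160 158]]
```

View pics/g.png

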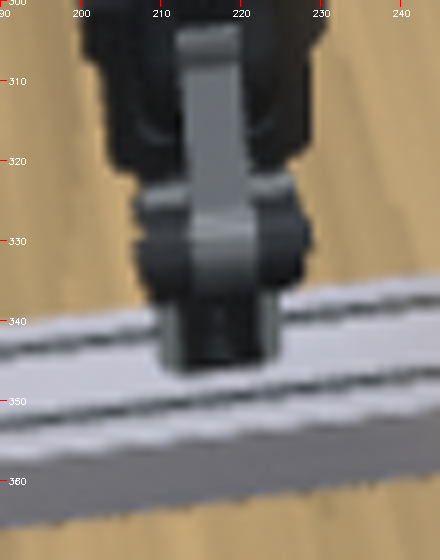

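>>> step_arm(increments=[0, 0, 0, 0, 0, 0.002, 1, 0, 0, 0, 0, 0, 0, 1, 0, 0, 0, 0, 0, 0.002, 1, 0, 0, 0, 0, 0, 0, 1, 0, 0, 0, 0, 0, 0, 1])

```text
time_s: 6.35
ee_pos: [0.4895, -0.3007, 0.0062]
tool_rot: [-180.0, 0.0, -5.1]
force: [-0.7, 0.1, -0.1]
finger_gap: -0.002
finger_force: 0.0
```

```bash
python3 -c "
from h import *
s=get_state();print(s['ee_pos'],s['force'],s['joint_efforts'])"
```

```text
[ 0.4895 -0.3007  0.0062] [-0.6941  0.079  -0.0569] [ -0.0029 -55.9773   1.8682 -17.9679   0.0077  -0.0036   0.0001]
```

>>> step_arm(increments=[0, 0, 0, 0, 0, 0.002, 1, 0, 0, 0, 0, 0, 0, 1, 0, 0, 0, 0, 0, 0.002, 1, 0, 0, 0, 0, 0, 0, 1, 0, 0, 0, 0, 0, 0, 1])

```text
time_s: 6.77
ee_pos: [0.4895, -0.3008, 0.0043]
tool_rot: [180.0, 0.0, -5.1]
force: [0.4, -0.5, -0.4]
finger_gap: 0.0
finger_force: 0.0
```

```bash
python3 -c "
from h import *
s=get_state();print(s['ee_pos'],s['force'],s['joint_efforts'])"
```

```text
[ 0.4895 -0.3008  0.0043] [ 0.4215 -0.4854 -0.4305] [ -0.0023 -56.0614   1.8742 -17.8701   0.0076  -0.0037   0.    ]
```

>>> step_arm(increments=[0, 0, 0, 0, 0, 0.002, 1, 0, 0, 0, 0, 0, 0.002, 1, 0, 0, 0, 0, 0, 0.002, 1, 0, 0, 0, 0, 0, 0.002, 1, 0, 0, 0, 0, 0, 0, 1])

```text
time_s: 7.18
ee_pos: [0.4897, -0.3009, 0.0025]
tool_rot: [-180.0, -0.0, -5.2]
force: [-7.4, 4.9, 24.1]
finger_gap: -0.005
finger_force: 12.0
```

```bash
python3 -c "
from h import *
s=get_state();print(s['ee_pos'],s['force'],s['joint_efforts'])
f=grab_frame('side');gray=cv2.cvtColor(f,cv2.COLOR_RGB2GRAY);print(gray[336:360,214:222:3].T)"
```

```text
[ 0.4897 -0.3009  0.0025] [-7.4099  4.8887 24.1422] [ -0.022  -44.6074   1.6674 -17.0214   0.1276  -2.4925  -0.002 ]
[[ 65  49  38  31  27  29  29  27  29  28  29  29  29  58 108 163 190 190
  153 110 112 111 110 112]
 [ 75  58  49  37  27  37  48  35  35  40  40  41  36  62 121 170 188 191
  156 111 112 109 108 111]
 [ 69  54  44  33  27  26  28  27  28  28  27  26  39  62 144 189 190 162
  120 111 109 108 109 110]]
```

>>> step_arm(increments=[0, 0, 0, 0, 0, -0.008, 1, 0, 0, 0, 0, 0, -0.032, 0, 0, 0, 0, 0, 0, 0, 0, 0, 0, 0, 0, 0, 0, 0, 0, 0, 0, 0, 0, 0, 0])

```text
time_s: 7.65
ee_pos: [0.4894, -0.3006, 0.0199]
tool_rot: [-180.0, 0.0, -5.1]
force: [-0.2, 0.0, -0.5]
finger_gap: 0.568
finger_force: 0.0
```

>>> step_arm(increments=[0, 0, 0, 0, 0, 0, 0, 0, 0, 0, 0, 0, 0, 0, 0, 0, 0, 0, 0, 0, 0, 0, 0, 0, 0, 0, 0, 0, 0, 0, 0, 0, 0, 0, 0])

```text
time_s: 8.07
ee_pos: [0.4894, -0.3007, 0.0201]
tool_rot: [-180.0, 0.0, -5.1]
force: [-0.2, 0.1, -0.3]
finger_gap: 1.0
finger_force: 0.0
```

```bash
python3 -c "
from h import *
plan((.49,-.301,-.013),-5.1,5)"
```

```text
t 8.0667 pos [ 0.4894 -0.3007  0.0201] [-179.9929    0.0187   -5.1308] gap 0.9998613623736018 F [-0.1864  0.1042 -0.3459] M [-0.0268  0.0444 -0.0565] 0.0
turn/row [-0.      0.     -0.0001] shift/row [0.0002 0.0001 0.0132] mm [ 0.6032  0.2117 33.0517]
```

>>> step_arm(increments=[0, 0, 0, 0, 0, 0.01, 0, 0, 0, 0, 0, 0, 0.01, 0, 0, 0, 0, 0, 0, 0.01, 0, 0, 0, 0, 0, 0, 0.01, 0, 0, 0, 0, 0, 0, 0, 0])

```text
time_s: 8.48
ee_pos: [0.4887, -0.3003, -0.0011]
tool_rot: [-180.0, 0.1, -5.1]
force: [-0.1, 0.4, -0.3]
finger_gap: 1.002
finger_force: 0.0
```

>>> step_arm(increments=[0, 0, 0, 0, 0, 0.01, 0, 0, 0, 0, 0, 0, 0.006, 0, 0, 0, 0, 0, 0, 0.006, 0, 0, 0, 0, 0, 0, 0, 0, 0, 0, 0, 0, 0, 0, 0])

```text
time_s: 8.9
ee_pos: [0.4894, -0.3007, -0.0109]
tool_rot: [-180.0, 0.0, -5.1]
force: [-0.2, -0.7, -0.1]
finger_gap: 1.001
finger_force: 0.0
```

```bash
python3 -c "
from h import *
s=get_state();print(s['ee_pos'],s['force'],s['joint_efforts'])"
```

```text
[ 0.4894 -0.3007 -0.0109] [-0.1636 -0.743  -0.08  ] [ -0.0124 -56.4472   1.9029 -17.032    0.0064  -0.011    0.0001]
```

>>> step_arm(increments=[0, 0, 0, 0, 0, 0.004, 0, 0, 0, 0, 0, 0, 0, 1, 0, 0, 0, 0, 0, 0, 1, 0, 0, 0, 0, 0, 0, 1, 0, 0, 0, 0, 0, 0, 1], grip_force=60)

```text
time_s: 9.32
ee_pos: [0.4896, -0.3008, -0.0126]
tool_rot: [180.0, -0.0, -5.1]
force: [0.8, -0.7, -0.5]
finger_gap: 0.451
finger_force: 0.0
```

>>> step_arm(increments=[0, 0, 0, 0, 0, 0, 1, 0, 0, 0, 0, 0, 0, 1, 0, 0, 0, 0, 0, 0, 1, 0, 0, 0, 0, 0, 0, 1, 0, 0, 0, 0, 0, 0, 1])

```text
time_s: 9.73
ee_pos: [0.4898, -0.3009, -0.0123]
tool_rot: [180.0, -0.0, -5.1]
force: [-0.7, 0.3, 5.3]
finger_gap: 0.332
finger_force: 61.0
```

```bash
python3 -c "
from h import *
s=get_state();print(s['ee_pos'],s['force'],s['moment'],s['joint_efforts'],s['finger_gap'])"
```

```text
[ 0.4898 -0.3009 -0.0123] [-0.6967  0.2613  5.3157] [0.1226 0.1936 0.0314] [  0.0515 -53.9572   1.8924 -16.2954   0.0055  -0.2903  -0.0304] 0.3318653323549579
```

>>> step_arm(increments=[0, 0, 0, 0, 0, -0.01, 1, 0, 0, 0, 0, 0, -0.03, 1, 0, 0, 0, 0, 0, -0.04, 1, 0, 0, 0, 0, 0, -0.04, 1, 0, 0, 0, 0, 0, -0.03, 1])

```text
time_s: 10.15
ee_pos: [0.4889, -0.3006, 0.0631]
tool_rot: [-180.0, 0.1, -5.1]
force: [0.1, -0.7, -2.8]
finger_gap: 0.33
finger_force: 60.1
```

>>> step_arm(increments=[0, 0, 0, 0, 0, -0.02, 1, 0, 0, 0, 0, 0, 0, 1, 0, 0, 0, 0, 0, 0, 1, 0, 0, 0, 0, 0, 0, 1, 0, 0, 0, 0, 0, 0, 1])

```text
time_s: 10.57
ee_pos: [0.4886, -0.3002, 0.071]
tool_rot: [-179.9, 0.1, -5.1]
force: [-0.0, 0.3, -3.2]
finger_gap: 0.334
finger_force: 60.1
```

```bash
cat >>h.py <<'E'
def meas(n=25):
    L=[]
    for i in range(n):
        grab_frame("top");s=get_state();L.append(np.r_[s["force"],s["moment"],s["joint_efforts"],s["ee_pos"]])
    L=np.array(L);m=L.mean(0);e=L.std(0)/n**.5
    yaw=np.radians(get_state()["tool_rot"][2])
    print("F",m[:3],e[:3],"M",m[3:6],e[3:6],"tau",m[6:13],"pos",m[13:],"t",get_state()["time_s"])
    W=-m[2];u=np.array([np.cos(yaw),np.sin(yaw)])
    # M = r x (0,0,-W): Mx=-ry W, My= rx W
    r=np.array([m[4],-m[3]])/W;print("W",W,"r",r,"along tool x",r@u,"across",r@[-u[1],u[0]])
E
python3 -c "
from h import *
meas(30);print(get_state()['finger_gap'])"
```

```text
F [ 0.0566 -0.0424 -3.7997] [0.0726 0.0789 0.0983] M [0.0047 0.1274 0.0126] [0.0054 0.0045 0.0055] tau [ -0.0001 -55.3788   1.7218 -22.4217  -0.0204  -0.1136   0.    ] pos [ 0.4894 -0.3007  0.0721] t 12.0667
W 3.799691444884297 r [ 0.0335 -0.0012] along tool x 0.0334924298021144 across 0.0017731050903222224
0.33377488161375884
```

>>> step_arm(increments=[0, 0, -0.059, 0, 0, -0.004, 1, 0, 0, -0.059, 0, 0, -0.004, 1, 0, 0, -0.059, 0, 0, -0.004, 1, 0, 0, -0.059, 0, 0, -0.004, 1, 0, 0, -0.059, 0, 0, -0.004, 1])

```text
time_s: 12.48
ee_pos: [0.4895, -0.3008, 0.0824]
tool_rot: [180.0, 0.0, 21.7]
force: [0.3, 0.2, -4.1]
finger_gap: 0.335
finger_force: 60.0
```

>>> step_arm(increments=[0, 0, -0.059, 0, 0, -0.004, 1, 0, 0, -0.059, 0, 0, -0.004, 1, 0, 0, -0.059, 0, 0, -0.004, 1, 0, 0, -0.059, 0, 0, -0.004, 1, 0, 0, -0.059, 0, 0, -0.004, 1])

```text
time_s: 12.9
ee_pos: [0.4895, -0.301, 0.0924]
tool_rot: [180.0, 0.0, 48.2]
force: [-0.1, -0.1, -3.2]
finger_gap: 0.329
finger_force: 60.0
```

>>> step_arm(increments=[0, 0, -0.059, 0, 0, -0.004, 1, 0, 0, -0.059, 0, 0, -0.004, 1, 0, 0, -0.059, 0, 0, -0.004, 1, 0, 0, -0.059, 0, 0, -0.004, 1, 0, 0, -0.059, 0, 0, -0.004, 1])

```text
time_s: 13.32
ee_pos: [0.4895, -0.301, 0.1024]
tool_rot: [180.0, 0.0, 74.8]
force: [-0.1, -0.6, -3.5]
finger_gap: 0.336
finger_force: 60.0
```

>>> step_arm(increments=[0, 0, -0.059, 0, 0, -0.004, 1, 0, 0, -0.059, 0, 0, -0.004, 1, 0, 0, -0.059, 0, 0, -0.004, 1, 0, 0, -0.059, 0, 0, -0.004, 1, 0, 0, -0.059, 0, 0, -0.004, 1])

```text
time_s: 13.73
ee_pos: [0.4895, -0.3011, 0.1124]
tool_rot: [180.0, 0.0, 101.3]
force: [-0.9, 0.7, -3.7]
finger_gap: 0.332
finger_force: 60.0
```

```bash
python3 -c "
from h import *
plan((.5615,-.044,.11),101,10);print(get_state()['joint_pos'])"
```

```text
t 13.7333 pos [ 0.4895 -0.3011  0.1124] [179.9964   0.0237 101.3134] gap 0.33229432677665693 F [-0.9369  0.7197 -3.7371] M [-0.1413 -0.0357  0.0204] 60.01114010810852
turn/row [0.     0.     0.0003] shift/row [0.0477 0.024  0.0005] mm [238.6164 119.7796   2.4117]
[ 44.329   26.6494 -24.3311 107.0717  14.1507  49.2138  24.2876]
```

>>> step_arm(increments=[0, 0, 0, 0.0477, 0.024, 0, 1, 0, 0, 0, 0.0477, 0.024, 0, 1, 0, 0, 0, 0.0477, 0.024, 0, 1, 0, 0, 0, 0.0477, 0.024, 0, 1, 0, 0, 0, 0.0477, 0.024, 0, 1])

```text
time_s: 14.15
ee_pos: [0.5258, -0.1714, 0.1124]
tool_rot: [180.0, 0.0, 101.0]
force: [1.2, -0.6, -2.7]
finger_gap: 0.335
finger_force: 60.0
```

>>> step_arm(increments=[0, 0, 0, 0.0477, 0.024, 0, 1, 0, 0, 0, 0.0477, 0.024, 0, 1, 0, 0, 0, 0.0477, 0.024, 0, 1, 0, 0, 0, 0.0477, 0.024, 0, 1, 0, 0, 0, 0.0477, 0.024, 0, 1])

```text
time_s: 14.57
ee_pos: [0.5618, -0.0428, 0.1124]
tool_rot: [180.0, 0.0, 101.0]
force: [0.6, -0.2, -3.6]
finger_gap: 0.336
finger_force: 60.0
```

>>> step_arm(increments=[0, 0, 0, 0, 0, 0.024, 1, 0, 0, 0, 0, 0, 0.024, 1, 0, 0, 0, 0, 0, 0.024, 1, 0, 0, 0, 0, 0, 0.024, 1, 0, 0, 0, 0, 0, 0, 1])

```text
time_s: 14.98
ee_pos: [0.559, -0.0454, 0.0611]
tool_rot: [-179.7, -0.0, 101.0]
force: [-0.6, -0.2, -5.2]
finger_gap: 0.332
finger_force: 60.0
```

```bash
python3 -c "
from h import *
meas(20)
plan((.5615,-.044,.06),101,5)
t=grab_frame('top');s=grab_frame('side');np.savez('im1.npz',t=t,s=s)
for n in C: print(n,'crest',proj(n,[(.555+a*np.cos(y)*.06-b*.008*np.sin(y),-.0105+a*np.sin(y)*.06+b*.008*np.cos(y),.045) for y in[np.radians(11)] for a in(1,-1) for b in(1,-1)]).ravel())
comp('pics/i.png',[(t,(205,175,310,270),5,(0,0)),(s,(165,140,285,260),5,(525,0))],800,600)
a=tile(t,215,180,300,262,5);b=tile(s,165,170,285,256,4);o=np.zeros((600,800,3),np.uint8);o[:410,:425]=a;o[0:344,425:800]=b[:,:375];cv2.imwrite('pics/i.png',o)"
```

```text
F [ 0.2068 -0.0067 -3.6934] [0.0878 0.092  0.1248] M [-0.127  -0.0239  0.0014] [0.0056 0.0079 0.0066] tau [  0.0121 -54.7067  -5.5402 -21.7241  -0.0677  -0.0172  -0.0044] pos [ 0.5615 -0.0439  0.0644] t 15.9833
W 3.6933863061370715 r [-0.0065  0.0344] along tool x 0.03498361063320765 across -0.0002540632034527681
t 15.9833 pos [ 0.5615 -0.0437  0.0643] [-179.9989    0.0001  101.0693] gap 0.3326392592196744 F [ 0.2248 -0.4021 -4.4234] M [-0.1428 -0.0193 -0.032 ] 59.97659683227539
turn/row [-0.      0.      0.0002] shift/row [-0.0001 -0.      0.0017] mm [-0.304  -0.0586  4.2708]
side crest [250.8012 207.1499 254.0073 210.9281 195.9303 220.5084 198.4629 224.6986]
top crest [259.4264 194.1589 266.5435 193.2895 266.3362 247.4949 273.6278 246.5746]
```

View pics/i.png

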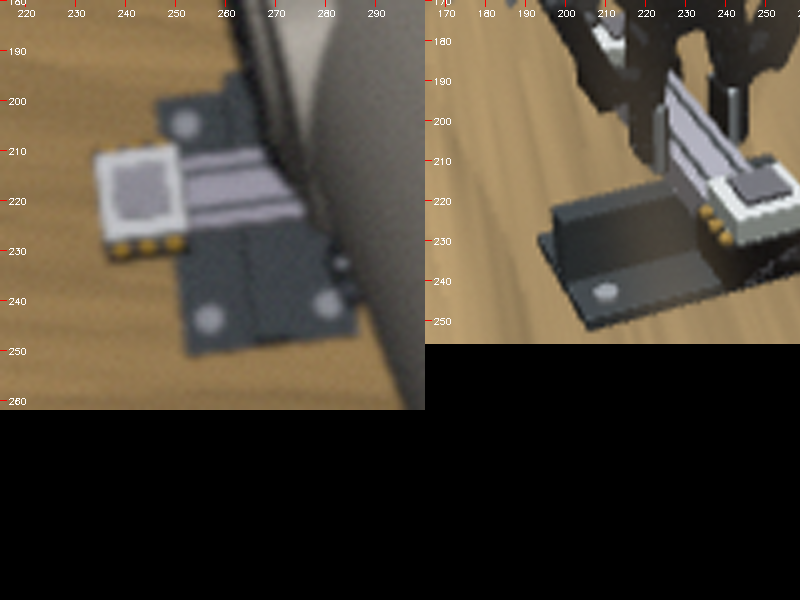

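>>> step_arm(increments=[0, 0, 0, 0, 0, 0.014, 1, 0, 0, 0, 0, 0, 0.014, 1, 0, 0, 0, 0, 0, 0.012, 1, 0, 0, 0, 0, 0, 0.01, 1, 0, 0, 0, 0, 0, 0, 1])

```text
time_s: 16.5
ee_pos: [0.5603, -0.0437, 0.0377]
tool_rot: [-179.9, -0.0, 101.1]
force: [-1.1, 0.2, -3.4]
finger_gap: 0.336
finger_force: 60.0
```

```bash
python3 -c "
from h import *
for n,c in(('top',(243.1,218.8)),): print(onz(n,c,.117), 'expect', np.array([.5615,-.0439])+.082*np.array([np.cos(np.radians(101)),np.sin(np.radians(101))]))
meas(6)"
```

```text
[0.5419 0.0379 0.117 ] expect [0.5459 0.0366]
F [-0.2525 -0.0864 -3.5252] [0.0935 0.1916 0.0955] M [-0.1041 -0.0231 -0.0014] [0.007  0.012  0.0146] tau [ -0.0185 -55.6695  -5.5683 -20.3807  -0.0626  -0.0189  -0.008 ] pos [ 0.5615 -0.0436  0.0392] t 16.8
W 3.5252290373804027 r [-0.0066  0.0295] along tool x 0.030247643091583076 across 0.0007719536299722333
```

>>> step_arm(increments=[0, 0, 0, 0, 0, 0.004, 1, 0, 0, 0, 0, 0, 0.004, 1, 0, 0, 0, 0, 0, 0.001, 1, 0, 0, 0, 0, 0, 0, 1, 0, 0, 0, 0, 0, 0, 1])

```text
time_s: 17.22
ee_pos: [0.5615, -0.0436, 0.0347]
tool_rot: [-180.0, -0.0, 101.1]
force: [-0.8, -0.4, -3.6]
finger_gap: 0.336
finger_force: 60.0
```

```bash
python3 -c "
from h import *
meas(4)"
```

```text
F [ 0.1575 -0.3402 -3.5213] [0.2709 0.3616 0.1286] M [-0.1149 -0.0106 -0.0103] [0.0053 0.0107 0.0114] tau [  0.0011 -56.2161  -5.6259 -20.3121  -0.0713  -0.0142  -0.0001] pos [ 0.5616 -0.0437  0.0348] t 17.4167
W 3.5213003030930925 r [-0.003   0.0326] along tool x 0.032595727318376094 across -0.0033181531012379567
```

>>> step_arm(increments=[0, 0, 0, 0, 0, 0.002, 1, 0, 0, 0, 0, 0, 0.001, 1, 0, 0, 0, 0, 0, 0, 1, 0, 0, 0, 0, 0, 0, 1, 0, 0, 0, 0, 0, 0, 1])

```text
time_s: 17.83
ee_pos: [0.5615, -0.0437, 0.0333]
tool_rot: [-180.0, 0.0, 101.1]
force: [0.2, 0.7, -4.3]
finger_gap: 0.335
finger_force: 60.0
```

```bash
python3 -c "
from h import *
meas(3)"
```

```text
F [-0.3747 -0.0189 -4.03  ] [0.1506 0.1974 0.2344] M [-0.1282 -0.0165 -0.0454] [0.0073 0.0077 0.0171] tau [ -0.0011 -56.3198  -5.6339 -20.2553  -0.0713  -0.016    0.    ] pos [ 0.5615 -0.0437  0.0333] t 17.9833
W 4.02995019972632 r [-0.0041  0.0318] along tool x 0.03200491395580152 across -0.002083033917666454
```

>>> step_arm(increments=[0, 0, 0, 0, 0, 0.001, 1, 0, 0, 0, 0, 0, 0.001, 1, 0, 0, 0, 0, 0, 0, 1, 0, 0, 0, 0, 0, 0, 1, 0, 0, 0, 0, 0, 0, 1])

```text
time_s: 18.4
ee_pos: [0.5616, -0.0438, 0.0326]
tool_rot: [180.0, 0.0, 101.1]
force: [-1.5, -0.6, 2.6]
finger_gap: 0.329
finger_force: 60.7
```

```bash
python3 -c "
from h import *
meas(3)"
```

```text
F [-1.6349 -1.1292  3.0252] [0.1134 0.1603 0.2515] M [-0.1148  0.4301  0.0364] [0.0119 0.0007 0.0011] tau [ -0.4584 -53.0371  -5.4685 -19.4965  -0.0033  -0.6256  -0.047 ] pos [ 0.5616 -0.0437  0.0326] t 18.55
W -3.025174175329404 r [-0.1422 -0.0379] along tool x -0.009946096890266447 across 0.14680690252260484
```

>>> step_arm(increments=[0, 0, 0, 0, 0, -0.001, 1, 0, 0, 0, 0, 0, 0, 0.6, 0, 0, 0, 0, 0, 0, 0.55, 0, 0, 0, 0, 0, 0, 0.5, 0, 0, 0, 0, 0, 0, 0.45])

```text
time_s: 18.97
ee_pos: [0.5617, -0.0435, 0.0328]
tool_rot: [180.0, -0.0, 101.1]
force: [0.7, 0.5, 0.1]
finger_gap: 0.551
finger_force: 0.0
```

>>> step_arm(increments=[0, 0, 0, 0, 0, 0, 0.4, 0, 0, 0, 0, 0, 0, 0.3, 0, 0, 0, 0, 0, 0, 0.2, 0, 0, 0, 0, 0, 0, 0, 0, 0, 0, 0, 0, 0, 0])

```text
time_s: 19.38
ee_pos: [0.5615, -0.0437, 0.0328]
tool_rot: [180.0, 0.0, 101.1]
force: [-0.9, -0.7, -0.5]
finger_gap: 1.001
finger_force: 0.0
```

```bash
python3 -c "
from h import *
s=get_state();print(s['time_s'],s['finger_gap'],s['force'])
a=grab_frame('side').astype(int)
for i in range(5): b=grab_frame('side')
d=np.abs(b-a).sum(2);print('moved px',(d>60).sum(),np.argwhere(d>60)[:5])
np.savez('im2.npz',s=b)
c=C['side']
for d in search_frame('rail_mid','side')[:2]: print(d['score'],c['R'].T@(np.array(d['point'])-c['t']))"
```

```text
19.3833 1.001107063804725 [-0.8583 -0.71   -0.4887]
moved px 215 [[188 191]
 [188 206]
 [200 220]
 [210 201]
 [211 213]]
0.78 [ 0.558  -0.1122  0.0658]
0.71 [0.7441 0.1652 0.0368]
```

>>> step_arm(increments=[0, 0, 0, 0, 0, -0.02, 0, 0, 0, 0, 0, 0, -0.04, 0, 0, 0, 0, 0, 0, -0.06, 0, 0, 0, 0, 0, 0, -0.06, 0, 0, 0, 0, 0, 0, -0.04, 0])

```text
time_s: 20.15
ee_pos: [0.5625, -0.0434, 0.1462]
tool_rot: [179.8, 0.0, 101.1]
force: [0.9, -0.5, -0.1]
finger_gap: 1.002
finger_force: 0.0
```

```bash
python3 -c "
from h import *
plan((.489,.316,.142),66,10)
a=grab_frame('side').astype(int)
for i in range(3): b=grab_frame('side')
d=np.abs(b-a).sum(2);print('moved',(d>60).sum(),(d[150:260,150:300]>60).sum(),(d[150:260,350:500]>60).sum())
t=grab_frame('top')
np.savez('im3.npz',s=b,t=t)
A=tile(t,215,180,300,262,5);B=tile(b,165,160,295,260,6);o=np.zeros((600,780,3),np.uint8);o[:]=B;cv2.imwrite('pics/j.png',o)
# level-rail prediction: TCP .5615,-.0437 yaw 101.07
u=np.array([np.cos(np.radians(101.07)),np.sin(np.radians(101.07)),0]);v=np.array([-u[1],u[0],0]);m=np.array([.5615,-.0437,.055])
for s in(1,-1): print(s,proj('side',[m+u*(s*.082+a*.018)+v*b*.019+[0,0,.03] for a,b in((1,1),(1,-1),(-1,-1),(-1,1))]).round(1).tolist())
"
```

```text
t 20.15 pos [ 0.5625 -0.0434  0.1462] [179.8316   0.0308 101.0897] gap 1.0017180512140467 F [ 0.9442 -0.5219 -0.0884] M [-0.0307 -0.032   0.0017] 0.0
turn/row [ 0.0002 -0.      0.039 ] shift/row [ 0.0597 -0.0427  0.0008] mm [ 298.3919 -213.3113    4.2398]
moved 577 167 0
1 [[204.8, 185.8], [221.8, 182.1], [228.2, 189.8], [210.7, 193.7]]
-1 [[235.1, 227.0], [254.5, 222.0], [263.2, 232.6], [243.2, 238.1]]
```

View pics/j.png

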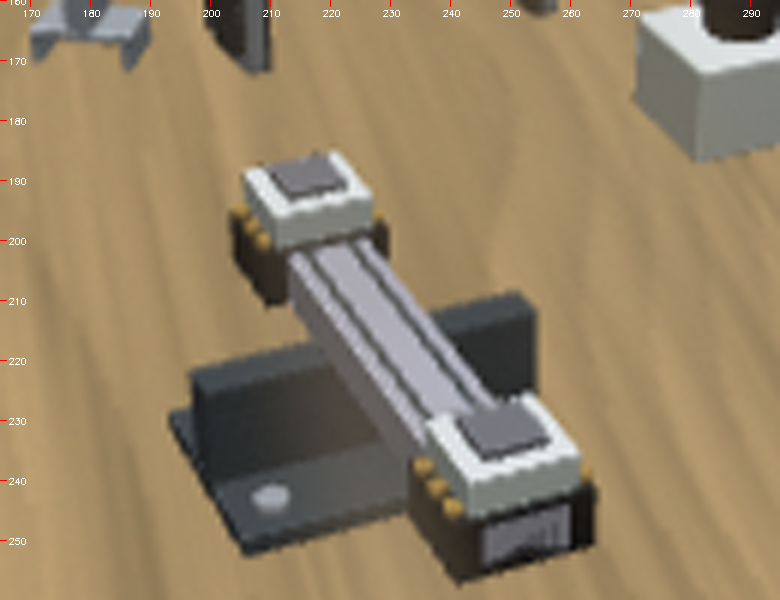

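>>> step_arm(increments=[0, 0, -0.061, 0, 0, 0, 0, 0, 0, -0.061, 0, 0, 0, 0, 0, 0, -0.061, 0, 0, 0, 0, 0, 0, -0.061, 0, 0, 0, 0, 0, 0, -0.061, 0, 0, 0, 0])

```text
time_s: 20.82
ee_pos: [0.5603, -0.0437, 0.1413]
tool_rot: [-179.9, -0.1, 128.8]
force: [0.5, -0.9, -0.3]
finger_gap: 0.999
finger_force: 0.0
```

>>> step_arm(increments=[0, 0, -0.061, 0, 0, 0, 0, 0, 0, -0.061, 0, 0, 0, 0, 0, 0, -0.061, 0, 0, 0, 0, 0, 0, -0.061, 0, 0, 0, 0, 0, 0, -0.061, 0, 0, 0, 0])

```text
time_s: 21.23
ee_pos: [0.5603, -0.0436, 0.1413]
tool_rot: [-180.0, -0.2, 156.3]
force: [0.9, 0.3, 0.2]
finger_gap: 1.002
finger_force: 0.0
```

```bash
python3 - <<'E'
from fit import *
import fit as f
def fz(o,x0,z):
    def res(p):
        a=np.radians(p[2]);R=np.array([[np.cos(a),-np.sin(a),0],[np.sin(a),np.cos(a),0],[0,0,1]])
        return np.concatenate([proj(n,R@np.array(l)+[p[0],p[1],z])[0]-np.array(q) for n,l,q in o])
    return least_squares(res,x0,x_scale=[.01,.01,1],loss="soft_l1").x
o=[]
def add(n,L,Q):
    for l,p in zip(L,Q): o.append((n,l,p))
q=[(1,-1),(-1,-1),(-1,1),(1,1)]
pl=[(a*.015,b*.023,.017) for a,b in q];ey=[(a*.015,b*.006,.062) for a,b in q]
add("top",pl,[(121.7,229.2),(132.3,235.3),(122.9,252.7),(111.3,246.3)])
add("top",ey,[(111.3,232.8),(122,239.3),(120,243),(108.5,237.7)])
add("side",pl[:3],[(190,161.3),(186.7,166),(170.2,164.3)])
add("side",ey,[(182.5,146),(179.3,150.1),(174.8,149.9),(178.7,145.2)])
add("side",[(-.015,.023,0),(-.015,-.023,0)],[(170.3,170.3),(186,172)])
for z in(0,-.003):
  for w in("both","top","side"): print("saddle",z,w,fz([q for q in o if w in("both",q[0])],[.48,.31,60],z))
o=[]
add("top",[(.06,.04,.008),(.06,-.04,.008),(-.06,-.04,.008),(-.06,.04,.008)],[(246.2,200),(279.4,196),(286.6,246.8),(252.6,251)])
add("top",[(.06,.008,.045),(.06,-.008,.045)],[(259.6,195),(266.4,194)])
# from the latest side view (j.png): crest/web corners, flange corners
add("side",[(-.06,-.04,.008),(-.06,-.008,.045),(.06,-.008,.045)],[(206.3,250),(197.3,223.2),(254.3,211.5)])
for z in(0,-.003):
  for w in("both","top","side"): print("fulc",z,w,fz([q for q in o if w in("both",q[0])],[.55,0,10],z))
# rail on the crest, caps in latest side view
c=[(s*.082+a*.018,b*.019,.03) for s in(1,-1) for a,b in((1,1),(1,-1),(-1,-1),(-1,1))]
S=[(205.5,188.7),(221.2,185.3),(227,191.3),(210.5,195.5),(235.8,229.7),(254.2,225.8),(261.3,236.2),(242.8,240.5)]
for z in(.055,.052): print("rail",z,fz([("side",l,p) for l,p in zip(c,S)],[.56,-.04,101],z))
plan((.4893,.316,.142),156,11)
E
```

```text
saddle 0 both [ 0.4891  0.3144 66.3416]
saddle 0 top [ 0.4885  0.3151 66.4871]
saddle 0 side [ 0.4898  0.3105 64.886 ]
saddle -0.003 both [ 0.4893  0.3161 66.2283]
saddle -0.003 top [ 0.4888  0.316  66.4843]
saddle -0.003 side [ 0.4901  0.3168 64.8557]
fulc 0 both [ 0.5542 -0.0109 11.1974]
fulc 0 top [ 0.5539 -0.0107 11.1139]
fulc 0 side [ 0.5552 -0.0118 11.1441]
fulc -0.003 both [ 0.5548 -0.0103 11.03  ]
fulc -0.003 top [ 0.5544 -0.0107 11.1028]
fulc -0.003 side [ 0.5561 -0.0076 11.057 ]
rail 0.055 [  0.559   -0.0525 100.7939]
rail 0.052 [  0.5598  -0.0482 100.8811]
t 21.2333 pos [ 0.5603 -0.0436  0.1413] [-179.9555   -0.1666  156.2577] gap 1.0020749236373896 F [0.8572 0.3231 0.2428] M [ 0.0232  0.0046 -0.0192] 0.0
turn/row [-0.     -0.0002  0.0003] shift/row [ 0.0384  0.0545 -0.0001] mm [211.1592 299.6584  -0.747 ]
```

>>> step_arm(increments=[0, 0, 0, 0.0422, 0.0599, 0, 0, 0, 0, 0, 0.0422, 0.0599, 0, 0, 0, 0, 0, 0.0422, 0.0599, 0, 0, 0, 0, 0, 0.0422, 0.0599, 0, 0, 0, 0, 0, 0.0422, 0.0599, 0, 0])

```text
time_s: 21.65
ee_pos: [0.5246, 0.1371, 0.1414]
tool_rot: [-179.9, -0.1, 156.0]
force: [0.4, 0.2, -0.0]
finger_gap: 1.004
finger_force: 0.0
```

>>> step_arm(increments=[0, 0, 0, 0.0422, 0.0599, 0, 0, 0, 0, 0, 0.0422, 0.0599, 0, 0, 0, 0, 0, 0.0422, 0.0599, 0, 0, 0, 0, 0, 0.0422, 0.0599, 0, 0, 0, 0, 0, 0.0422, 0.0599, 0, 0])

```text
time_s: 22.07
ee_pos: [0.4893, 0.3168, 0.1413]
tool_rot: [-179.9, -0.1, 156.0]
force: [0.1, 0.7, 0.9]
finger_gap: 1.001
finger_force: 0.0
```

>>> step_arm(increments=[0, 0, 0, 0, 0, 0.05, 0, 0, 0, 0, 0, 0, 0.05, 0, 0, 0, 0, 0, 0, 0.05, 0, 0, 0, 0, 0, 0, 0, 0, 0, 0, 0, 0, 0, 0, 0])

```text
time_s: 22.48
ee_pos: [0.4892, 0.3148, 0.066]
tool_rot: [-179.8, -0.2, 156.0]
force: [0.1, -1.1, 0.6]
finger_gap: 0.996
finger_force: 0.0
```

```bash
python3 -c "
from h import *
plan((.4893,.316,.006),156.2,5)"
```

```text
t 22.4833 pos [0.4892 0.3148 0.066 ] [-179.7748   -0.1668  156.0041] gap 0.9961512605209223 F [ 0.1277 -1.0671  0.6435] M [-0.0048 -0.0366 -0.0111] 0.0
turn/row [-0.0005 -0.0004 -0.0004] shift/row [0.0001 0.0005 0.024 ] mm [ 0.3701  1.1825 59.9687]
```

>>> step_arm(increments=[0, 0, 0, 0, 0, 0.03, 0, 0, 0, 0, 0, 0, 0.03, 0, 0, 0, 0, 0, 0, 0.03, 0, 0, 0, 0, 0, 0, 0.03, 0, 0, 0, 0, 0, 0, 0, 0])

```text
time_s: 22.9
ee_pos: [0.4891, 0.3141, 0.0044]
tool_rot: [-179.7, -0.1, 156.0]
force: [-0.0, 0.0, 0.3]
finger_gap: 1.004
finger_force: 0.0
```

>>> step_arm(increments=[0, 0, 0, 0, 0, 0, 0.3, 0, 0, 0, 0, 0, 0, 0.4, 0, 0, 0, 0, 0, 0, 0.5, 0, 0, 0, 0, 0, 0, 0.6, 0, 0, 0, 0, 0, 0, 0.7], grip_force=20)

```text
time_s: 23.32
ee_pos: [0.4912, 0.3161, 0.0085]
tool_rot: [179.9, 0.0, 156.0]
force: [-0.4, -0.2, 2.3]
finger_gap: 0.347
finger_force: 25.6
```

>>> step_arm(increments=[0, 0, 0, 0, 0, 0, 0.8, 0, 0, 0, 0, 0, 0, 0.8, 0, 0, 0, 0, 0, 0, 0.8, 0, 0, 0, 0, 0, 0, 0.8, 0, 0, 0, 0, 0, 0, 0.8])

```text
time_s: 23.73
ee_pos: [0.4912, 0.3161, 0.0085]
tool_rot: [180.0, 0.0, 156.0]
force: [-0.4, 0.3, 6.0]
finger_gap: 0.35
finger_force: 26.0
```

>>> step_arm(increments=[0, 0, 0, 0, 0, 0, 0.6, 0, 0, 0, 0, 0, 0, 0.5, 0, 0, 0, 0, 0, 0, 0.3, 0, 0, 0, 0, 0, 0, 0, 0, 0, 0, 0, 0, 0, 0])

```text
time_s: 24.15
ee_pos: [0.4906, 0.3157, 0.0076]
tool_rot: [-180.0, -0.0, 156.0]
force: [0.6, 0.6, 0.6]
finger_gap: 0.899
finger_force: 0.0
```

>>> step_arm(increments=[0, 0, 0.0667, 0, 0, 0, 0, 0, 0, 0.0667, 0, 0, 0, 0, 0, 0, 0.0667, 0, 0, 0, 0, 0, 0, 0.0667, 0, 0, 0, 0, 0, 0, 0.0667, 0, 0, 0, 0])

```text
time_s: 24.57
ee_pos: [0.4907, 0.3157, 0.0077]
tool_rot: [-180.0, -0.0, 125.7]
force: [-0.6, -0.4, 0.1]
finger_gap: 1.002
finger_force: 0.0
```

>>> step_arm(increments=[0, 0, 0.0667, 0, 0, 0, 0, 0, 0, 0.0667, 0, 0, 0, 0, 0, 0, 0.0667, 0, 0, 0, 0, 0, 0, 0.0667, 0, 0, 0, 0, 0, 0, 0.0667, 0, 0, 0, 0])

```text
time_s: 24.98
ee_pos: [0.4907, 0.3158, 0.0077]
tool_rot: [-180.0, -0.0, 95.6]
force: [0.3, -0.1, -0.7]
finger_gap: 1.0
finger_force: 0.0
```

>>> step_arm(increments=[0, 0, 0.0667, 0, 0, 0, 0, 0, 0, 0.0667, 0, 0, 0, 0, 0, 0, 0.0667, 0, 0, 0, 0, 0, 0, 0.0667, 0, 0, 0, 0, 0, 0, 0.0667, 0, 0, 0, 0])

```text
time_s: 25.4
ee_pos: [0.4906, 0.3158, 0.0077]
tool_rot: [-180.0, 0.0, 65.6]
force: [0.5, 0.6, 0.7]
finger_gap: 1.0
finger_force: 0.0
```

```bash
python3 -c "
from h import *
plan((.4912,.3161,.0065),66,5)"
```

```text
t 25.4 pos [0.4906 0.3158 0.0077] [-179.9903    0.0035   65.6415] gap 0.9999442646456547 F [0.5423 0.5732 0.6668] M [0.0154 0.0008 0.022 ] 0.0
turn/row [-0.      0.     -0.0008] shift/row [0.0002 0.0002 0.0005] mm [0.4848 0.4711 1.2058]
```

>>> step_arm(increments=[0, 0, 0, 0, 0, 0, 0.5, 0, 0, 0, 0, 0, 0, 0.7, 0, 0, 0, 0, 0, 0, 0.75, 0, 0, 0, 0, 0, 0, 0.8, 0, 0, 0, 0, 0, 0, 0.9], grip_force=40)

```text
time_s: 25.82
ee_pos: [0.4907, 0.3157, 0.0077]
tool_rot: [-180.0, -0.0, 66.0]
force: [-0.1, 0.3, -0.4]
finger_gap: 0.298
finger_force: 0.0
```

>>> step_arm(increments=[0, 0, 0, 0, 0, 0, 1, 0, 0, 0, 0, 0, 0, 1, 0, 0, 0, 0, 0, 0, 1, 0, 0, 0, 0, 0, 0, 1, 0, 0, 0, 0, 0, 0, 1])

```text
time_s: 26.23
ee_pos: [0.4908, 0.3158, 0.0078]
tool_rot: [180.0, -0.0, 65.9]
force: [-0.3, -0.3, -0.1]
finger_gap: 0.137
finger_force: 40.5
```

```bash
python3 -c "
from h import *
plan((.4912,.3161,.0065),66,5)"
```

```text
t 26.2333 pos [0.4908 0.3158 0.0078] [179.9919  -0.0072  65.9318] gap 0.13697627167558282 F [-0.3415 -0.3432 -0.0649] M [ 0.0649 -0.0803 -0.0228] 40.4718142747879
turn/row [ 0.     -0.     -0.0002] shift/row [0.0002 0.0001 0.0005] mm [0.4227 0.1957 1.3338]
```

>>> step_arm(increments=[0, 0, 0, 0, 0, -0.02, 1, 0, 0, 0, 0, 0, -0.05, 1, 0, 0, 0, 0, 0, -0.07, 1, 0, 0, 0, 0, 0, -0.07, 1, 0, 0, 0, 0, 0, -0.05, 1])

```text
time_s: 26.65
ee_pos: [0.4912, 0.3164, 0.1413]
tool_rot: [179.9, -0.1, 65.9]
force: [1.3, 0.3, -0.6]
finger_gap: 0.133
finger_force: 40.4
```

>>> step_arm(increments=[0, 0, -0.039, 0, 0, 0, 1, 0, 0, -0.039, 0, 0, 0, 1, 0, 0, -0.039, 0, 0, 0, 1, 0, 0, -0.039, 0, 0, 0, 1, 0, 0, -0.039, 0, 0, 0, 1])

```text
time_s: 27.07
ee_pos: [0.4906, 0.3157, 0.1385]
tool_rot: [180.0, -0.0, 83.7]
force: [-0.2, -0.7, -1.1]
finger_gap: 0.129
finger_force: 40.4
```

>>> step_arm(increments=[0, 0, -0.039, 0, 0, 0, 1, 0, 0, -0.039, 0, 0, 0, 1, 0, 0, -0.039, 0, 0, 0, 1, 0, 0, -0.039, 0, 0, 0, 1, 0, 0, -0.039, 0, 0, 0, 1])

```text
time_s: 27.48
ee_pos: [0.4906, 0.3156, 0.1384]
tool_rot: [180.0, 0.0, 101.2]
force: [0.2, -0.1, -0.5]
finger_gap: 0.133
finger_force: 40.4
```

```bash
python3 - <<'E'
from fit import *
plan((.5550,-.0105,.135),101.07,10)
t=grab_frame('top');s=grab_frame('side');np.savez('im4.npz',t=t,s=s)
o=np.load('im3.npz')['s'].astype(int);d=np.abs(s-o).sum(2)[180:260,160:275];print("rail px changed",(d>90).sum(),get_state()['finger_gap'])
# rail lateral check in top view: bright-rail band along line across rail between crest and heavy end
g=cv2.cvtColor(t,cv2.COLOR_RGB2GRAY).astype(np.float32)
u=np.array([np.cos(np.radians(101.07)),np.sin(np.radians(101.07)),0]);v=np.array([-u[1],u[0],0]);m=np.array([.5615,-.0437,.065])
w=np.arange(-.030,.0301,.003)
for dd in(0.0,.02,.034,.045):
    P=proj('top',[m+u*dd+v*k for k in w]).astype(np.float32)
    print(dd,cv2.remap(g,P[:,0].reshape(1,-1).copy(),P[:,1].reshape(1,-1).copy(),cv2.INTER_LINEAR).round().astype(int)[0])
E
```

```text
t 27.4833 pos [0.4906 0.3156 0.1384] [179.9967   0.0113 101.2033] gap 0.13317334753871093 F [ 0.1926 -0.0948 -0.4819] M [-0.0136 -0.0189 -0.0046] 40.38786828517914
turn/row [0.     0.     0.0001] shift/row [-0.0665  0.0001  0.0007] mm [-332.4287    0.6223    3.3863]
rail px changed 82 0.1334134827144201
0.0 [ 92  87  88  89  93 111 137 121 119 147 152 154 136 114 141 128  95  94
  89  92  95]
0.02 [ 67  66  67  65  69  96 133 117 117 144 149 151 132 112 138 117  73  65
  65  65  65]
0.034 [ 60  66  66  66  68 101 136 119 121 145 148 150 133 111 139 127  79  65
  65  66  67]
0.045 [ 57  59  59  57  60  98 135 116 119 145 147 147 131 106 134 128  80  61
  62  57  60]
```

>>> step_arm(increments=[0, 0, 0, -0.0665, 0, 0, 1, 0, 0, 0, -0.0665, 0, 0, 1, 0, 0, 0, -0.0665, 0, 0, 1, 0, 0, 0, -0.0665, 0, 0, 1, 0, 0, 0, -0.0665, 0, 0, 1])

```text
time_s: 28.0
ee_pos: [0.5225, 0.1511, 0.1383]
tool_rot: [180.0, 0.0, 100.9]
force: [0.4, -0.3, -0.8]
finger_gap: 0.135
finger_force: 40.4
```

>>> step_arm(increments=[0, 0, 0, -0.0665, 0, 0, 1, 0, 0, 0, -0.0665, 0, 0, 1, 0, 0, 0, -0.0665, 0, 0, 1, 0, 0, 0, -0.0665, 0, 0, 1, 0, 0, 0, -0.0665, 0, 0, 1])

```text
time_s: 28.42
ee_pos: [0.5543, -0.0122, 0.1384]
tool_rot: [180.0, 0.0, 100.9]
force: [0.2, 0.6, -0.9]
finger_gap: 0.135
finger_force: 40.4
```

>>> step_arm(increments=[0, 0, 0, 0, 0, 0.03, 1, 0, 0, 0, 0, 0, 0.03, 1, 0, 0, 0, 0, 0, 0.02, 1, 0, 0, 0, 0, 0, 0, 1, 0, 0, 0, 0, 0, 0, 1])

```text
time_s: 28.83
ee_pos: [0.5539, -0.01, 0.0977]
tool_rot: [-179.9, -0.0, 101.0]
force: [-0.2, 0.3, -0.6]
finger_gap: 0.134
finger_force: 40.4
```

```bash
python3 -c "
from h import *
meas(3);plan((.5550,-.0105,.0785),101.07,5)"
```

```text
F [ 0.0899 -0.096  -0.5111] [0.2474 0.2021 0.2666] M [ 0.01   -0.0048  0.0004] [0.0168 0.0231 0.0145] tau [  0.131  -50.3867  -3.1738 -21.9905   0.0135   0.0233  -0.0094] pos [ 0.5548 -0.0099  0.0985] t 28.9833
W 0.5111467564141655 r [-0.0094 -0.0196] along tool x -0.017431382409566713 across 0.012944912458874578
t 28.9833 pos [ 0.555  -0.01    0.0987] [179.9188   0.0096 101.0588] gap 0.1342689411484522 F [ 0.6696 -0.3839 -0.1831] M [-0.0293 -0.0507 -0.0352] 40.37144958972931
turn/row [ 0.0002  0.     -0.    ] shift/row [-0.0002 -0.      0.0081] mm [-0.5352 -0.0562 20.2073]
```

>>> step_arm(increments=[0, 0, 0, -0.001, 0, 0.015, 1, 0, 0, 0, 0, 0, 0.015, 1, 0, 0, 0, 0, 0, 0.015, 1, 0, 0, 0, 0, 0, 0, 1, 0, 0, 0, 0, 0, 0, 1])

```text
time_s: 29.4
ee_pos: [0.5538, -0.0111, 0.0744]
tool_rot: [-179.9, -0.0, 101.0]
force: [0.2, -0.2, -0.2]
finger_gap: 0.136
finger_force: 40.4
```

>>> step_arm(increments=[0, 0, 0, 0, 0, 0.004, 1, 0, 0, 0, 0, 0, 0.004, 1, 0, 0, 0, 0, 0, 0, 1, 0, 0, 0, 0, 0, 0, 1, 0, 0, 0, 0, 0, 0, 1])

```text
time_s: 29.82
ee_pos: [0.5545, -0.0111, 0.0714]
tool_rot: [180.0, 0.0, 101.0]
force: [0.1, 0.6, -1.3]
finger_gap: 0.133
finger_force: 40.4
```

```bash
python3 -c "
from h import *
meas(4)
s=get_state();print(s['tool_rot'])
a=np.load('im4.npz')['s'].astype(int);b=grab_frame('side');d=np.abs(b-a).sum(2)[215:260,160:275];print('px',(d>90).sum())"
```

```text
F [-0.1363 -0.2148 -0.8428] [0.3993 0.171  0.1477] M [ 0.0167 -0.0005  0.0082] [0.0169 0.0134 0.0138] tau [ -0.0028 -52.1585  -3.3703 -21.0595   0.0094   0.0011   0.    ] pos [ 0.5546 -0.0111  0.0715] t 30.0167
W 0.8428449494251613 r [-0.0006 -0.0198] along tool x -0.019274044330592422 across 0.004417761561659506
[179.9839   0.004  101.0273]
px 105
```

>>> step_arm(increments=[0, 0, 0, 0, 0, 0.006, 1, 0, 0, 0, 0, 0, 0.006, 1, 0, 0, 0, 0, 0, 0.003, 1, 0, 0, 0, 0, 0, 0, 1, 0, 0, 0, 0, 0, 0, 1])

```text
time_s: 30.48
ee_pos: [0.5543, -0.0111, 0.0636]
tool_rot: [-180.0, -0.0, 101.0]
force: [0.7, 0.0, 0.5]
finger_gap: 0.138
finger_force: 40.4
```

>>> step_arm(increments=[0, 0, 0, 0, 0, 0.002, 1, 0, 0, 0, 0, 0, 0.001, 1, 0, 0, 0, 0, 0, 0, 1, 0, 0, 0, 0, 0, 0, 1, 0, 0, 0, 0, 0, 0, 1])

```text
time_s: 30.9
ee_pos: [0.5545, -0.0111, 0.0624]
tool_rot: [180.0, 0.0, 101.0]
force: [0.1, -0.7, -1.6]
finger_gap: 0.136
finger_force: 40.4
```

```bash
python3 -c "
from h import *
meas(3)"
```

```text
F [ 0.3423 -0.4845 -0.7635] [0.0383 0.1246 0.1925] M [ 0.0239 -0.0184 -0.0119] [0.0029 0.0068 0.0149] tau [ -0.0014 -52.5834  -3.3848 -20.6256   0.0092   0.0014   0.    ] pos [ 0.5545 -0.0111  0.0624] t 31.05
W 0.7635448551973708 r [-0.0241 -0.0313] along tool x -0.0260991096071958 across 0.02964226791740209
```

>>> step_arm(increments=[0, 0, 0, 0, 0, 0.001, 1, 0, 0, 0, 0, 0, 0.001, 1, 0, 0, 0, 0, 0, 0, 1, 0, 0, 0, 0, 0, 0, 1, 0, 0, 0, 0, 0, 0, 1])

```text
time_s: 31.47
ee_pos: [0.5544, -0.0111, 0.0613]
tool_rot: [-180.0, 0.0, 101.0]
force: [-0.6, 0.3, -1.1]
finger_gap: 0.135
finger_force: 40.4
```

```bash
python3 -c "
from h import *
meas(3)"
```

```text
F [-0.2261  0.0509 -1.0065] [0.4332 0.2112 0.0735] M [-0.0075 -0.002   0.0328] [0.0033 0.0201 0.005 ] tau [ -0.0002 -52.6329  -3.3855 -20.5727   0.0092   0.0018  -0.    ] pos [ 0.5544 -0.0111  0.0613] t 31.6167
W 1.006548175532411 r [-0.002   0.0074] along tool x 0.007652943047308307 across 0.0005466254397958524
```

>>> step_arm(increments=[0, 0, 0, 0, 0, 0.001, 1, 0, 0, 0, 0, 0, 0.0004, 1, 0, 0, 0, 0, 0, 0, 1, 0, 0, 0, 0, 0, 0, 1, 0, 0, 0, 0, 0, 0, 1])

```text
time_s: 32.03
ee_pos: [0.5545, -0.0111, 0.0608]
tool_rot: [180.0, 0.0, 101.0]
force: [-1.3, -1.7, 2.6]
finger_gap: 0.132
finger_force: 40.8
```

```bash
python3 -c "
from h import *
meas(3)"
```

```text
F [-0.8076  0.0739  3.4447] [0.2012 0.0798 0.3299] M [-0.0164  0.2411  0.0093] [0.0275 0.0051 0.0066] tau [ -0.0779 -50.6084  -3.2333 -19.9855   0.0454  -0.3356  -0.0033] pos [ 0.5545 -0.011   0.0608] t 32.1833
W -3.444669910398068 r [-0.07   -0.0048] along tool x 0.00872207173197083 across 0.06961829086570588
```

>>> step_arm(increments=[0, 0, 0, 0, 0, -0.0006, 1, 0, 0, 0, 0, 0, 0, 0.82, 0, 0, 0, 0, 0, 0, 0.78, 0, 0, 0, 0, 0, 0, 0.72, 0, 0, 0, 0, 0, 0, 0.65], grip_force=20)

```text
time_s: 32.6
ee_pos: [0.5544, -0.0111, 0.0608]
tool_rot: [-180.0, -0.0, 101.0]
force: [0.3, -0.6, -0.9]
finger_gap: 0.35
finger_force: 0.0
```

>>> step_arm(increments=[0, 0, 0, 0, 0, 0, 0.55, 0, 0, 0, 0, 0, 0, 0.45, 0, 0, 0, 0, 0, 0, 0.4, 0, 0, 0, 0, 0, 0, 0.4, 0, 0, 0, 0, 0, 0, 0.4])

```text
time_s: 33.02
ee_pos: [0.5544, -0.0111, 0.0609]
tool_rot: [180.0, -0.0, 101.0]
force: [-0.0, 0.6, -0.2]
finger_gap: 0.602
finger_force: 0.0
```

>>> step_arm(increments=[0, 0, 0, 0, 0, -0.02, 0.4, 0, 0, 0, 0, 0, -0.04, 0.4, 0, 0, 0, 0, 0, -0.06, 0.4, 0, 0, 0, 0, 0, -0.06, 0.4, 0, 0, 0, 0, 0, -0.06, 0.4])

```text
time_s: 33.43
ee_pos: [0.5541, -0.0109, 0.1829]
tool_rot: [-180.0, -0.0, 101.0]
force: [-0.3, -0.8, -0.7]
finger_gap: 0.598
finger_force: 0.0
```

```bash
python3 -c "
from h import *
s=get_state();print(s['time_s'],s['ee_pos'],s['force'],s['finger_gap'])
a=grab_frame('side')
for i in range(6): b=grab_frame('side')
np.savez('im5.npz',s=b)
d=np.abs(b.astype(int)-a).sum(2)[170:260,160:275];print('motion',(d>90).sum())
o=np.load('im4.npz')['s'].astype(int);d=np.abs(b-o).sum(2)>90
print('cap near changed',d[222:256,232:266].sum(),'cap far',d[184:212,202:216].sum())
print('changed box rows/cols near saddle',[ (x.min(),x.max()) for x in np.nonzero(d[195:235,205:255])])
c=C['side']
for k in('saddle_grip','rail_mid'):
  for q in search_frame(k,'side')[:2]: print(k,q['score'],c['R'].T@(np.array(q['point'])-c['t']))
# predicted saddle eye top corners / plate corners
u=np.array([np.cos(np.radians(101)),np.sin(np.radians(101)),0]);v=np.array([-u[1],u[0],0]);m=np.array([.555,-.0105,.053])
print(proj('side',[m+u*x*.015+v*y*.006+[0,0,.062] for x in(1,-1) for y in(1,-1)]).round(1).tolist())
"
```

```text
33.4333 [ 0.5541 -0.0109  0.1829] [-0.3035 -0.8132 -0.741 ] 0.5984826946493346
motion 17
cap near changed 76 cap far 20
changed box rows/cols near saddle [(np.int64(0), np.int64(21)), (np.int64(7), np.int64(32))]
saddle_grip 0.63 [ 0.5517 -0.0208  0.0781]
rail_mid 0.96 [ 0.5574 -0.1151  0.0677]
[[218.8, 182.8], [224.5, 181.6], [224.4, 189.7], [230.2, 188.4]]
```

```bash
python3 -c "
from h import *
a=np.load('im4.npz')['s'];
for i in range(8): b=grab_frame('side')
ga,gb=[cv2.cvtColor(x,cv2.COLOR_RGB2GRAY) for x in(a,b)]
for n,(x0,y0,x1,y1) in dict(near=(232,222,266,258),farL=(202,186,214,212),fulc=(190,215,212,255),box=(270,160,296,190)).items():
    T=ga[y0:y1,x0:x1];S=gb[y0-6:y1+6,x0-6:x1+6];k=5
    r=cv2.matchTemplate(cv2.resize(S,None,fx=k,fy=k,interpolation=2),cv2.resize(T,None,fx=k,fy=k,interpolation=2),cv2.TM_CCOEFF_NORMED);_,m,_,l=cv2.minMaxLoc(r);print(n,round(m,3),np.array(l)/k-6)
print(get_state()['time_s'],get_state()['force'])"
```

```text
near 0.951 [0. 0.]
farL 0.969 [-0.2 -0.2]
fulc 1.0 [0. 0.]
box 1.0 [0. 0.]
34.2833 [-0.0783 -0.6183  0.0294]
```

```bash
python3 -c "
from cell import *
print(finish_job())"
```

```text
the job is handed in; nothing more can be done
None
```

The job is handed in at about 34 s: the rail was level on the crest with the saddle set astride it above the crest. Camera checks showed the rail had not moved after release, though the saddle's centring rests on the arm's position readings and a rough camera match.

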